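# Fit a matched pair of fuses in the sprung test cradle

### The arm

A 6-joint arm with a two-finger parallel gripper is mounted at the origin on the work surface. World frame = base frame: x ahead of the robot, y to its left, z up, the work surface at z = 0. Lengths are in m, angles in rad, forces in N, time in s.
With the tool pointing down it reaches from about 0.35 to 0.725 m from the base axis. Payload 6 kg.
Tool frame: the origin (TCP) lies on the centre line of the jaws, within the pads' length; the fingertips stand 19 mm ahead of it and the grasp point (between the pads) is the TCP; z points along the fingers, y is the direction in which the jaws open and shut (so a half turn about z gives the same grasp; the last joint's range is limited). The gripper opens to 85 mm and grips with 20 to 120 N. Pads are 22 mm wide; open, the fingers measure 114 mm over their backs; the gripper's body (76 mm by 85 mm) begins 54 mm behind the grasp point. The pads swing forward as they close: fully open they stand 13 mm farther back than shut.
Start: joints at [-1.005, 0.04, 0.085, 0, -1.615, -0.334], TCP at [0.138, -0.584, 0.25] pointing down, gripper open.
Joint ranges: [-2.56, 2.56], [-1.29, 2.01], [-1.08, 1.49], [-3.29, 1.98], [-2.81, -0.18], [-2.99, 2.99]. Speed limits (rad/s): [2.57, 2.57, 3.01, 3.14, 3.14, 3.14].

### API

Orientations are given as a rotation vector (axis times angle).
In Python, from bench import observe, snapshot, finish_job, recognise, trace gives the robot as it stands.
- The arm moves only by the shell command python3 -m jog 'ROWS' [FORCE]. ROWS is JSON, a list that holds one entry, the list of rows, each a list of 5 numbers: the opening, from 0 (shut) to 1 (fully open), then the shift along the world's x, y, z in cm, then the turn about the world's z in degrees. A call has 1 to 10 rows; each row shifts and turns the commanded pose from where the row before left it; what a row does not reach is not made up. A row lasts 1/12 s, in which the tool goes at most 41.7 mm and 7.16 degrees, less where a joint would pass 70% of its speed; a pose out of reach is approached as far as the arm can. A call with a gripper value outside its range is refused whole. The fingers move at their own pace and stop on an object; FORCE is the grip in N (left out, the last holds). Time passes only in rows, so rows that do not move let the fingers close. It gives the time, the measured TCP pose, the force and the opening at its end, in the units of the state.
- observe(): the state, without advancing time (a new reading comes with each control period).
- snapshot(name): name is "scene" or "top" or "wrist"; returns a dict with "frame" (420x560x3 uint8, red, green, blue), "fx", "fy", "cx", "cy" (pixels), "D" ([k1, k2, p1, p2, k3] as OpenCV has them; the pictures are not rectified), "R" (3x3) and "t" (3): a world point X has camera coordinates R X + t; the wrist camera has in their place "T_tool_cam" (4x4, takes a point from camera to tool coordinates, whose origin is the TCP and whose axes are the flange's). Camera axes: x right, y down, z forward; pixel columns grow to the right and rows downward; lengths in m; the calibration is good to about 2 mm. A picture is of the moment at which its call begins: read the wrist's pose just before it. There is no depth.
- finish_job(): hands the job in, once; it reports no verdict.
Trained networks look in a picture, given as the dict that the camera call returned (one of the last four; its "shot" number tells which), for a name from the list of things; names that differ only in an ending like _2 or _b are one class to them, and where a whole thing is asked for, a point or a joint stands for the part that bears it (a point fixed in the world has none). Each returns a list of dicts, best first, with "p" (0 to 1); they miss things now and then, are a little off and sometimes report something else, mostly with a low value. They report only what shows in the picture. A call takes as long as a camera call. They do not tell look-alikes from the thing itself.
- recognise(target, picture): "xyz" ([x, y, z] in m, in world coordinates, good to about 4 mm: the middle of the surface that is visible of it).
- trace(target, picture): "pixels" (420x560 bool, what is visible of it).
The state is a dict: "time": time; "joints": joint angles; "joint_velocities": joint speeds; "tau": joint torques, N m; "tool_pos": TCP position; "eef_rot": TCP orientation; "wrist_force": force on the tool from outside, world axes, zero at the start; "moment": the same for the moment, N m; "finger_gap": finger opening in m.
Only numpy, scipy, OpenCV 4.12 (cv2) and the standard library are available. Lean on these libraries where they do the work, as an engineer would, in place of code of your own. Each camera call takes 0.05 s, during which the arm holds its last target.

### The job

From the crowded sloping rack take the two long fuses together in one grasp, without disturbing the fuses beside them or anything else on the bench. Keep the two side by side and fit them as a pair in the tester's cradle: push them against the sprung plate (without driving it to the end of its travel), lower them past the holding lip, and let go, so that the spring holds both lying flat and fully home under the lip.

Things in the scene. Friction and masses are not known exactly. Their poses are not given: they have to be found in the camera images.
- long_a_center (a point): centre of a long fuse: white ceramic cylinder with steel caps, 18 mm diameter, 64 mm long, 35 to 70 g; x axis along the fuse, up the slope at the start (y and z roll with it). The two long fuses lie side by side (centres 18 mm apart, 36 mm over both) in one place of the rack, with 27 mm or more free either side of the pair for a finger
- long_b_center (a point): centre of the other long fuse, the same; it lies on the rack's -y side of the first. Both lie loose, held only by their weight, a 1.5 mm ridge along either side and a stop 7 mm high at the lower end
- rack: fixed grey rack, 120 mm along x, 236 mm wide along y; origin on the table below its middle, z up. Its deck, 42 mm high at the middle, slopes up to +x by 25 degrees. Three places 64 mm apart along y, in changing order: black saddles narrower than the fuses carry them, axes along the slope, undersides 16 mm off the deck: fingertips can go 25 mm past a long fuse's centre before they meet the deck
- tester_top (a point): centre of the top face of the fixed white tester (215 mm along x, 120 mm along y, 30 mm high), z up. On it stands the test cradle, centred on y = 0 and lying along x, but slid by hand: its middle is anywhere up to 12 mm either way along x from this point, not measured, to be found by touch or sight
- tester: the tester; origin under it. Its cradle (33 mm wide; fingers fit either side), heights over the top face: black saddle 16 mm, narrower than the pair (a seated long fuse's centre is at 25 mm), a 1.5 mm ridge along either edge. End wall: inner face 32 mm to -x of the cradle's middle, 39 mm high, 26 mm wide; from its top a lip (36 to 39 mm high) reaches 5 mm inward over the fuse ends
- plate (a joint): how far the cradle's sprung plate is pressed back (m), 0 at rest, end of travel 0.018; 2 N to start, then 0.5 N per mm. At rest its face is 28 mm to +x of the cradle's middle, 19 to 59 mm above the tester's top, and it yields to +x. A seated pair holds it 4 mm back; to pass the lip going down it must be over 9 mm back. Block behind it 42 mm high
- short_a_center (a point): centre of a short fuse, 18 mm diameter, 38 mm long, one of a pair in another place of the rack; leave alone
- short_b_center (a point): centre of the other short fuse; leave alone
- fat_center (a point): centre of the single fat fuse, 32 mm diameter, 56 mm long, in the third place of the rack; leave alone
- screwdriver_grip (a point): handle of a screwdriver lying on the bench, 170 mm long; leave alone
- cleaner_center (a point): middle of a white bottle, 44 mm diameter, 110 mm tall, standing; leave alone
- board_center (a point): middle of a green circuit board, 90 x 60 mm, up to 17 mm high, lying; leave alone
- jar_center (a point): middle of a clear jar of 56 mm diameter, 45 mm tall, standing; leave alone
Not all that is in view belongs to the job. What is shaped like the part that bears long_b_center but orange or purple is not meant.

How it is judged:
On the way:
1. both long fuses are lifted clear of the rack side by side (distance of each of long_a_center, long_b_center from where it was at the start of the episode above 0.03 m and height (world z) of each of long_a_center, long_b_center above 0.085 m and distance between long_a_center and long_b_center below 0.026 m), for 0.2 s.
At the end, for the whole second after the job is handed in: Both long fuses at rest in the cradle, one each side of its middle line (centres 4 to 14 mm off it, under 26 mm apart), centres 22.5 to 28 mm above the tester's top, axes within 0.12 rad of the tester's x, plate held pressed back 2 to 6.5 mm (z of long_a_center in the frame of tester_top between 0.0225 and 0.028 m and (y of long_a_center in the frame of tester_top between 0.004 and 0.014 m or y of long_a_center in the frame of tester_top between -0.014 and -0.004 m) and angle between the x axis of each of long_a_center, long_b_center and the x axis of tester_top, either way round below 0.12 rad and z of long_b_center in the frame of tester_top between 0.0225 and 0.028 m and (y of long_b_center in the frame of tester_top between 0.004 and 0.014 m or y of long_b_center in the frame of tester_top between -0.014 and -0.004 m) and distance between long_a_center and long_b_center below 0.026 m and value of joint plate between 0.002 and 0.0065 m and velocity of joint plate between -0.01 and 0.01 m/s); the robot touches nothing.
It fails at once if the two long fuses are parted (centres more than 32 mm apart) (distance between long_a_center and long_b_center above 0.032 m).
It fails at once if the sprung plate is driven to the end of its travel (more than 17.5 mm) (value of joint plate above 0.0175 m).
It fails at once if another fuse in the rack is disturbed (moved more than 12 mm) (distance of any of short_a_center, short_b_center, fat_center from where it was at the start of the episode above 0.012 m).
It fails at once if something else on the bench is shoved (moved more than 30 mm) (distance of any of screwdriver_grip, cleaner_center, board_center, jar_center from where it was at the start of the episode above 0.03 m).
It also fails if it takes over 51 s, if anything falls off the work surface, if the arm or the gripper's body presses on something with over 40 N, if the wrist force passes 120 N, or if a joint passes its speed limit or range.

## Working session

There is one attempt and no reset: what is moved stays moved. The work goes in short steps, Python scripts to look and compute and a shell command to move; the robot and the scene stay as the last step left them, time stands still between calls to the robot, and variables do not carry over. Pictures are saved under pics/ and viewed, and the job is handed in when it is done.

```bash
mkdir -p pics; ls
python3 - <<'E'
from bench import *
import cv2
print(observe())
for n in ["scene","top","wrist"]:
    s=snapshot(n); cv2.imwrite(f"pics/{n}0.png",s["frame"][:,:,::-1])
    print(n,{k:v for k,v in s.items() if k!="frame"})
    for t in ["long_a_center","short_a_center","fat_center","rack","tester","plate","tester_top"]:
        try: print(t,[(d["p"],d["xyz"]) for d in recognise(t,s)][:4])
        except Exception as e: print(t,e)
E
```

```text
pics
{'time': 0.0, 'joints': array([-1.00533769e+00,  4.08055281e-02,  8.38049537e-02, -4.47738929e-04,
       -1.61547621e+00, -3.33693036e-01]), 'joint_velocities': array([-0.00017313,  0.00160567, -0.00034562, -0.0004969 ,  0.00010658,
       -0.00247407]), 'tau': array([-2.41083228e-05, -3.68208611e+01,  3.47423601e+01,  6.93242714e+00,
       -5.32494843e-03, -1.60220696e-05]), 'tool_pos': array([ 0.13782694, -0.58365946,  0.24928229]), 'eef_rot': array([ 3.63234916e-01, -3.12019236e+00, -2.68243365e-03]), 'wrist_force': array([-0.18982888,  0.14885491,  0.22623825]), 'moment': array([ 0.00568696, -0.02657636,  0.01884157]), 'finger_gap': 0.08542700980480852}
scene {'fx': 489.3941268900747, 'fy': 489.3941268900747, 'cx': 289.12292663250815, 'cy': 205.70866137747865, 'D': array([-0.12824535,  0.        ,  0.        ,  0.        ,  0.        ]), 'R': array([[-0.91208742,  0.40962062,  0.0175354 ],
       [ 0.31212561,  0.72145987, -0.61812075],
       [-0.26584609, -0.55830691, -0.78588755]]), 't': array([ 0.5608281 , -0.15541595,  1.59993513]), 'shot': 1}
long_a_center []
short_a
[... 953 characters left out ...]
485, 0.1799, 0.0303]), (0.73, [0.5302, -0.2635, 0.0823])]
wrist {'fx': 363.7272682648551, 'fy': 363.7272682648551, 'cx': 281.0792254723049, 'cy': 212.2035146334778, 'D': array([-0.00769603,  0.        ,  0.        ,  0.        ,  0.        ]), 'T_tool_cam': array([[-3.40772928e-04, -9.58192712e-01, -2.86123418e-01,
         7.38159260e-02],
       [ 9.99999838e-01, -4.57086010e-04,  3.39726165e-04,
         1.27679267e-03],
       [-4.56306147e-04, -2.86123256e-01,  9.58192712e-01,
        -1.23059560e-01],
       [ 0.00000000e+00,  0.00000000e+00,  0.00000000e+00,
         1.00000000e+00]]), 'shot': 3}
long_a_center []
short_a_center []
fat_center []
rack []
tester []
plate []
tester_top []
```

View pics/scene0.png

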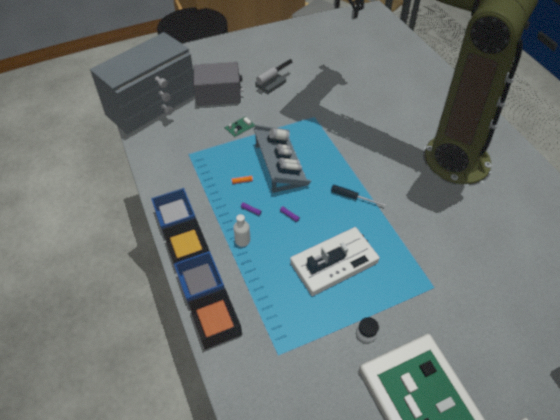

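View pics/top0.png

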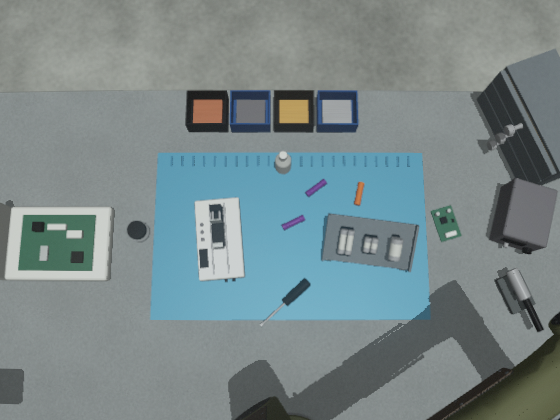

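Run:
```python
import cv2
a=cv2.imread("pics/top0.png")
cv2.imwrite("pics/topz.png",cv2.resize(a[140:340,240:500],None,fx=3,fy=3,interpolation=cv2.INTER_CUBIC))
cv2.imwrite("pics/topt.png",cv2.resize(a[150:300,140:290],None,fx=4,fy=4,interpolation=cv2.INTER_CUBIC))
```

```text
(no output)
```

View pics/topz.png

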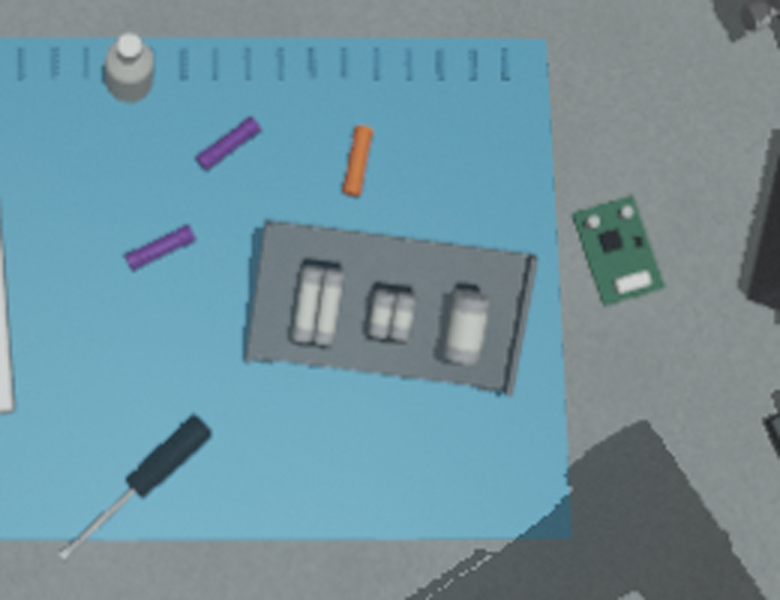

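View pics/topt.png

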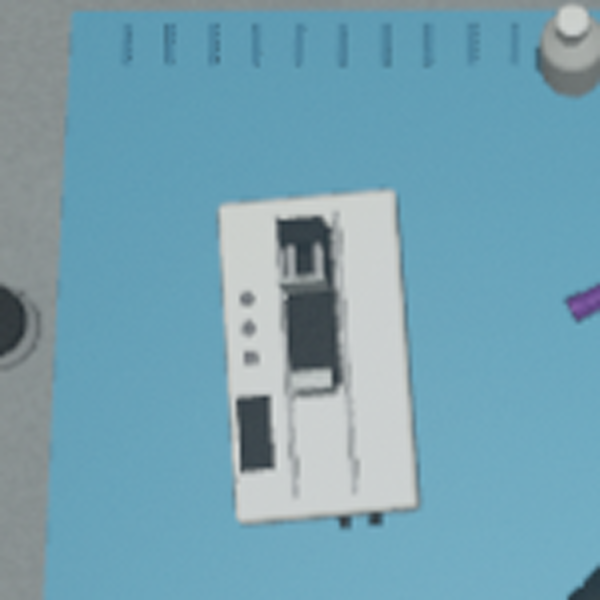

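Top view: the long pair is in the rack's left (+y) place at about (345,241), the short pair is in the middle and the fat fuse on the right. The tester is at (219,238) with its plate toward the image top (+x). Next I'll move over the rack for a wrist view.

```bash
python3 -m jog '[[[0.57,2.5,2.8,0,-2.1],[0.57,2.5,2.8,0,-2.1],[0.57,2.5,2.8,0,-2.1],[0.57,2.5,2.8,0,-2.1],[0.57,2.5,2.8,0,-2.1],[0.57,2.5,2.8,0,-2.1],[0.57,2.5,2.8,0,-2.1],[0.57,2.5,2.8,0,-2.1],[0.57,2.5,2.8,0,-2.1],[0.57,2.5,2.8,0,-2.1]]]' 30; python3 -m jog '[[[0.57,2.5,2.8,0,0],[0.57,2.5,2.8,-1,0],[0.57,2.5,2.8,-1,0],[0.57,2.5,2.8,-1,0],[0.57,2.5,2.8,-1,0],[0.57,2.5,2.8,-1,0],[0.57,0,0,0,0],[0.57,0,0,0,0],[0.57,0,0,0,0]]]'
cat > h.py <<'E'
import numpy as np, cv2
from scipy.spatial.transform import Rotation as Ro
from bench import *
def wristcam(s,o):
    Rt=Ro.from_rotvec(o["eef_rot"]).as_matrix(); T=np.eye(4); T[:3,:3]=Rt; T[:3,3]=o["tool_pos"]
    W=T@s["T_tool_cam"]; R=W[:3,:3].T; return R,-R@W[:3,3]
def cam(s): 
    return np.array(s["R"]),np.array(s["t"])
def K(s): return np.array([[s["fx"],0,s["cx"]],[0,s["fy"],s["cy"]],[0,0,1]])
def ray(s,R,t,uv):
    p=cv2.undistortPoints(np.array(uv,float).reshape(-1,1,2),K(s),s["D"]).reshape(-1,2)
    d=np.c_[p,np.ones(len(p))]@R; return -R.T@t,d
def onz(s,R,t,uv,z):
    c,d=ray(s,R,t,uv); return c+d*((z-c[2])/d[:,2])[:,None]
def proj(s,R,t,X):
    return cv2.projectPoints(np.array(X,float).reshape(-1,1,3),cv2.Rodrigues(R)[0],t,K(s),s["D"])[0].reshape(-1,2)
def yaw(o):
    r=Ro.from_rotvec(o["eef_rot"]).as_matrix(); return np.degrees(np.arctan2(-r[0,1],r[1,1]))
E
python3 - <<'E'
from h import *
o=observe(); s=snapshot("wrist"); cv2.imwrite("pics/w1.png",s["frame"][:,:,::-1])
R,t=wristcam(s,o); print(o["tool_pos"],yaw(o),o["finger_gap"],o["time"],o["eef_rot"])
np.save("w1.npy",dict(s=s,o=o),allow_pickle=True)
for n in ["long_a_center","short_a_center","fat_center","rack"]:
    print(n,[(d["p"],d["xyz"]) for d in recognise(n,s)])
    for d in trace(n,s):
        m=d["pixels"]; v,u=np.nonzero(m); print("  mask",d["p"],m.sum(),u.mean(),v.mean(),u.min(),u.max(),v.min(),v.max())
E
```

```text
time: 2.03
tool_pos: [0.3887, -0.3023, 0.2507]
eef_rot: [0.214, 3.133, -0.0]
wrist_force: [1.3, -0.9, -0.2]
finger_gap: 0.0488
time: 2.78
tool_pos: [0.5378, -0.136, 0.2004]
eef_rot: [-0.211, -3.134, 0.001]
wrist_force: [-0.3, -0.3, 0.8]
finger_gap: 0.0482
[ 0.53784454 -0.13596878  0.2004083 ] -7.688929516503452 0.04821338333179292 2.7833 [-2.10627841e-01 -3.13436812e+00  5.19361390e-04]
long_a_center [(0.63, [0.5461, -0.1327, 0.0676])]
  mask 0.86 2003 287.03494757863206 221.31352970544182 276 299 177 264
  mask 0.46 1252 201.6349840255591 221.2555910543131 189 214 195 247
short_a_center [(0.93, [0.5421, -0.1957, 0.0675])]
  mask 0.84 1151 201.48045178105994 221.32059079061685 189 214 196 247
fat_center [(0.91, [0.5251, -0.2608, 0.0812])]
  mask 0.67 3785 98.69537648612946 219.84887714663145 72 125 179 259
  mask 0.42 2013 287.11823149528067 221.3378042722305 276 300 177 264
rack [(0.75, [0.5545, -0.2145, 0.0445])]
  mask 0.85 32448 192.92868589743588 227.1070019723866 36 345 145 304
```

View pics/w1.png

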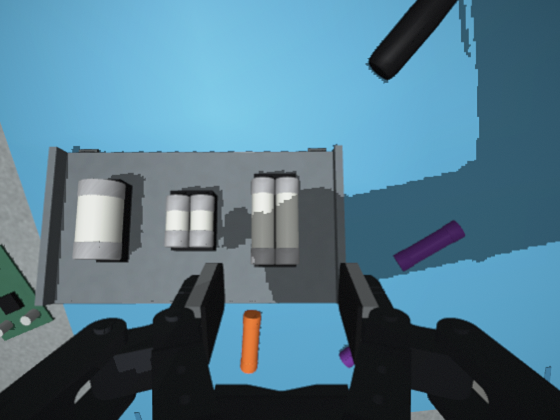

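Wrist view: the long pair spans u 252–299 and v 174–265 with the seam near u=275. The short pair is at (190,221) and the fat fuse at (100,220). I'll refine this by overlaying a model.

```bash
cat > ov.py <<'E'
from h import *
d=np.load("w1.npy",allow_pickle=True).item(); s,o=d["s"],d["o"]; R,t=wristcam(s,o)
def hull(x,y,z,yw,pitch,off):
    M=Ro.from_euler("zy",[np.radians(yw),-np.radians(pitch)]).as_matrix()
    a=np.linspace(0,2*np.pi,40); P=[]
    for e in(-.032,.032): P+=[[e,off+.009*np.cos(q),.009*np.sin(q)] for q in a]
    return cv2.convexHull(proj(s,R,t,np.array(P)@M.T+[x,y,z]).astype(np.float32))[:,0]
E
python3 - <<'E'
from ov import *
from scipy.optimize import least_squares
m=[x["pixels"] for x in trace("long_a_center",s)] if 0 else None
g=cv2.cvtColor(s["frame"],cv2.COLOR_RGB2GRAY).astype(int)
for v in (185,200,220,240,255): print(v,g[v,244:306].tolist())
print(g[168:182,262].tolist(),g[168:182,288].tolist());print(g[258:272,262].tolist(),g[258:272,288].tolist())
# target bbox-like
tgt=np.array([252.0,299.3,174.5,265.0,0])
def f(p):
    H=np.r_[hull(p[0],p[1],.0696+(0)*p[0],p[2],25,.009),hull(p[0],p[1],.0696,p[2],25,-.009)]
    return H
for yw in (-6,-7,-8,-9):
    for (x,y) in [(.543,-.133),(.543,-.135)]:
        H=f((x,y,yw)); print(yw,x,y,H.min(0),H.max(0))
E
```

```text
185 [133, 132, 133, 133, 133, 132, 120, 114, 135, 150, 160, 170, 175, 180, 183, 186, 187, 190, 190, 188, 185, 183, 179, 175, 170, 162, 152, 142, 132, 112, 81, 89, 125, 145, 156, 164, 174, 179, 181, 184, 186, 188, 191, 190, 188, 185, 182, 177, 173, 167, 157, 147, 137, 117, 88, 75, 102, 130, 130, 130, 129, 130]
200 [129, 130, 131, 132, 132, 132, 133, 140, 164, 192, 211, 221, 227, 230, 233, 235, 237, 238, 238, 236, 234, 232, 228, 224, 219, 210, 197, 182, 161, 119, 52, 77, 141, 182, 202, 216, 224, 228, 232, 210, 153, 148, 151, 152, 150, 146, 138, 139, 136, 134, 132, 126, 121, 105, 84, 76, 77, 76, 77, 77, 77, 77]
220 [77, 76, 77, 77, 76, 76, 78, 94, 115, 124, 129, 133, 135, 139, 140, 141, 143, 146, 146, 144, 143, 142, 139, 138, 136, 131, 128, 124, 117, 94, 50, 57, 98, 119, 125, 130, 133, 137, 139, 140, 142, 144, 145, 146, 145, 144, 141, 140, 137, 135, 132, 128, 121, 110, 90, 76, 75, 75, 74, 75, 73, 76]
240 [78, 107, 134, 136, 134, 135, 134, 125, 118, 124, 130, 133, 136, 139, 141, 143, 144, 147, 148, 146, 144, 141, 139, 137, 135, 133, 129, 124, 117, 94, 49, 57, 98, 119, 125, 130, 133, 137,
[... 444 characters left out ...]
136, 187, 184, 182, 183] [131, 132, 132, 118, 76, 56, 30, 29, 69, 139, 183, 181, 180, 181]
[114, 115, 116, 116, 117, 105, 70, 27, 45, 97, 136, 138, 137, 136] [114, 114, 114, 114, 114, 102, 65, 25, 34, 61, 76, 77, 77, 76]
-6 0.543 -0.133 [259.87665 170.20389] [310.8083  260.99826]
-6 0.543 -0.135 [257.22058 170.57399] [308.0315  261.33517]
-7 0.543 -0.133 [259.90353 170.42473] [310.03464 260.663  ]
-7 0.543 -0.135 [257.15527 170.79483] [307.2579  260.99435]
-8 0.543 -0.133 [259.13858 170.56747] [309.82056 260.97696]
-8 0.543 -0.135 [256.39133 170.93645] [307.13702 261.3166 ]
-9 0.543 -0.133 [258.382   170.35527] [310.57062 261.37906]
-9 0.543 -0.135 [255.63577 170.72432] [307.88614 261.72202]
```

Run:
```python
from ov import *
from scipy.optimize import least_squares
def meas(p,pitch=25):
    r=[]
    def cross(H,v):
        us=[]
        for a,b in zip(H,np.roll(H,-1,0)):
            if (a[1]-v)*(b[1]-v)<0: us.append(a[0]+(v-a[1])/(b[1]-a[1])*(b[0]-a[0]))
        return min(us),max(us)
    A=hull(*p[:4],pitch,.009);B=hull(*p[:4],pitch,-.009)
    for v in(200,220,245):
        l=cross(B,v);q=cross(A,v); r+=[l[0],(l[1]+q[0])/2,q[1]]
    return np.array(r+[A[:,1].min(),B[:,1].min(),A[:,1].max(),B[:,1].max()])
T=np.array([251.6,274.2,298,251,274.2,298,250.8,274.2,298,176.8,176.6,264,264.2])
for fz in (None,.0696,.062):
    f=lambda p:meas(p if fz is None else [p[0],p[1],fz,p[3]])-T
    r=least_squares(f,[.54,-.137,.065,-8],x_scale=[.01,.01,.01,3],diff_step=1e-3); print(r.x,np.round(r.fun,1))
# top-camera check
s2=snapshot("top");R2,t2=cam(s2)
for x in trace("long_a_center",s2):
    v,u=np.nonzero(x["pixels"]);print(x["p"],u.mean(),v.mean(),onz(s2,R2,t2,[u.mean(),v.mean()],.07)); 
    print(cv2.minAreaRect(np.c_[u,v].astype(np.float32)))
print(recognise("long_a_center",s2)[:2])
x=trace("rack",s2)[0]["pixels"];v,u=np.nonzero(x);print(cv2.boxPoints(cv2.minAreaRect(np.c_[u,v].astype(np.float32))))
cv2.imwrite("pics/top1z.png",cv2.resize(s2["frame"][190:290,300:440,::-1],None,fx=5,fy=5,interpolation=cv2.INTER_CUBIC))
```

```text
[ 0.54811492 -0.14155286  0.061587   -7.31143094] [-0.5  0.4  0.2 -0.3  0.2  0.2 -0.5  0.   0.3  0.1  0.5 -0.1 -0.4]Traceback (most recent call last):
  File "<stdin>", line 17, in <module>
    return func(*args, **kwargs)
    result = trf(vector_fun.fun, vector_fun.jac, x0, f0, J0, lb, ub, ftol, xtol,
                 gtol, max_nfev, x_scale, loss_function, tr_solver,
                 tr_options.copy(), verbose, callback=callback_wrapped)
    return trf_no_bounds(
        fun, jac, x0, f0, J0, ftol, xtol, gtol, max_nfev, x_scale,
        loss_function, tr_solver, tr_options, verbose, callback=callback)
    f_new = fun(x_new)
    self._update_fun()
    ~~~~~~~~~~~~~~~~^^
    self.f = self.fun_wrapped(xp_copy(self.x))
             ~~~~~~~~~~~~~~~~^^^^^^^^^^^^^^^^^
    return np.atleast_1d(self.fun(x))
                         ~~~~~~~~^^^
    return self.f(x, *self.args, **self.kwargs)
           ~~~~~~^^^^^^^^^^^^^^^^^^^^^^^^^^^^^^
  File "<stdin>", line 16, in <lambda>
  File "<stdin>", line 12, in meas
  File "<stdin>", line 9, in cross
ValueError: min() iterable argument is empty
```

Run:
```python
from ov import *
import ov
p=(.548,-.1416)
im=s["frame"][:,:,::-1].copy()
for z in(.0616,):
    for off in(-.009,.009): cv2.polylines(im,[hull(*p,z,-7.3,25,off).astype(int)],True,(0,0,255),1)
cv2.imwrite("pics/w1z.png",cv2.resize(im[140:310,160:360],None,fx=3,fy=3))
s2=snapshot("top");R2,t2=cam(s2); ov.s,ov.R,ov.t=s2,R2,t2
im=cv2.resize(s2["frame"][190:290,300:440,::-1],None,fx=5,fy=5,interpolation=cv2.INTER_CUBIC)
for off in(-.009,.009): cv2.polylines(im,[((hull(*p,.0616,-7.3,25,off)-[300,190]+.5)*5).astype(int)],True,(0,0,255),1)
cv2.imwrite("pics/top1z.png",im)
```

```text
(no output)
```

View pics/w1z.png

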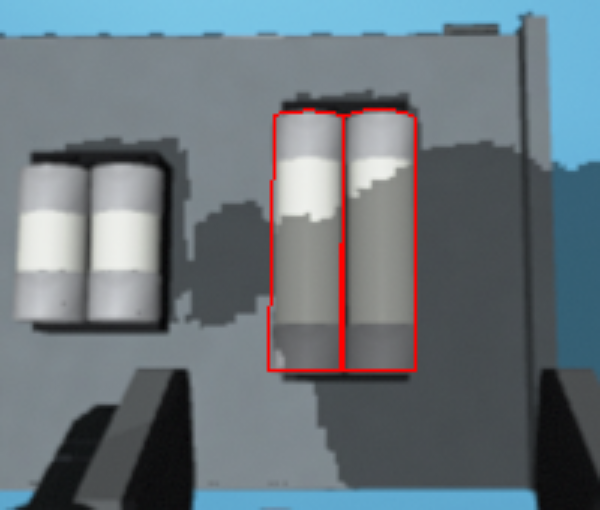

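View pics/top1z.png

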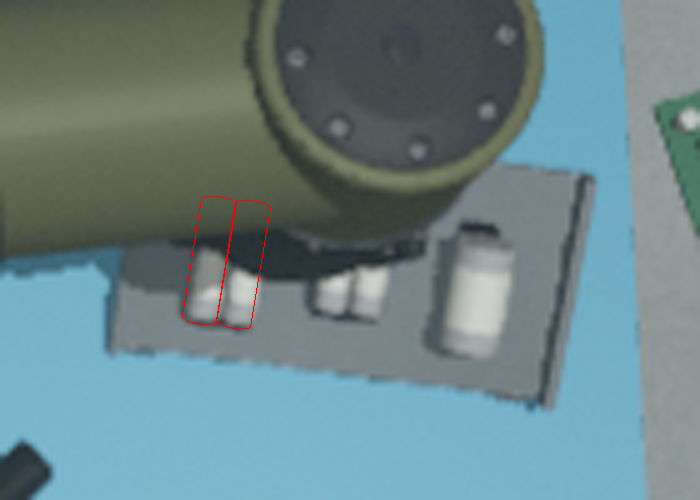

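Run:
```python
from ov import *
a=onz(s,R,t,[[270,152],[190,152],[70,152]],.014);b=onz(s,R,t,[[270,303],[190,303],[70,303]],.07)
print(a);print(b);print(b-a)
u=np.array([np.cos(np.radians(-7.3)),np.sin(np.radians(-7.3))])
m=((a+b)/2)[0,:2]; f=np.array([.548,-.1416]); al=(f-m)@u; print(al, .042+al*.466+.0276)
for z in (.0616,.066,.0696): print(z,onz(s,R,t,[[274.3,220.5]],z))
```

```text
[[ 0.50197461 -0.13968586  0.014     ]
 [ 0.49286439 -0.20680828  0.014     ]
 [ 0.47908057 -0.30783243  0.014     ]]
[[ 0.61201294 -0.15391077  0.07      ]
 [ 0.60360831 -0.21627515  0.07      ]
 [ 0.5910645  -0.31020649  0.07      ]]
[[ 0.11003833 -0.01422491  0.056     ]
 [ 0.11074392 -0.00946687  0.056     ]
 [ 0.11198393 -0.00237406  0.056     ]]
-0.00958139604182451 0.06513506944450978
0.0616 [[ 0.547652   -0.14158446  0.0616    ]]
0.066 [[ 0.54625386 -0.1413085   0.066     ]]
0.0696 [[ 0.54510993 -0.14108272  0.0696    ]]
```

```bash
python3 -m jog '[[[0.57,0.5,-0.3,-3,0],[0.57,0.4,-0.24,-3,0],[0.57,0,0,-2.5,0],[0.57,0,0,0,0],[0.57,0,0,0,0],[0.57,0,0,0,0]]]'
python3 - <<'E'
from h import *
o=observe(); s=snapshot("wrist"); cv2.imwrite("pics/w2.png",s["frame"][:,:,::-1]); print(o["tool_pos"],yaw(o))
E
```

```text
time: 3.78
tool_pos: [0.5477, -0.1417, 0.1174]
eef_rot: [0.211, 3.132, -0.001]
wrist_force: [-0.1, 0.6, 0.7]
finger_gap: 0.0486
[ 0.54766852 -0.14165561  0.11743205] -7.706875383563978
```

View pics/w2.png

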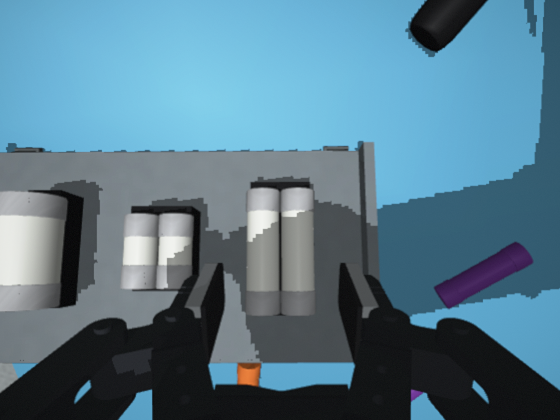

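The pair's seam (u≈280) lies midway between the pads (207 and 355, mid 281). Descending.

```bash
python3 -m jog '[[[0.57,0,0,-1.5,0],[0.57,0,0,-1.5,0],[0.57,0,0,-1.3,0],[0.57,0,0,-1.0,0],[0.57,0,0,0,0],[0.57,0,0,0,0],[0.57,0,0,0,0]]]'
python3 - <<'E'
from h import *
o=observe(); s=snapshot("wrist"); cv2.imwrite("pics/w3.png",s["frame"][:,:,::-1]); print(o["tool_pos"],yaw(o),o["wrist_force"])
E
```

```text
time: 4.42
tool_pos: [0.5475, -0.1415, 0.0635]
eef_rot: [0.211, 3.133, -0.0]
wrist_force: [0.1, 0.5, -0.3]
finger_gap: 0.0484
[ 0.54749852 -0.14145602  0.06345787] -7.703505824153908 [ 0.10350856  0.49957034 -0.33666084]
```

View pics/w3.png

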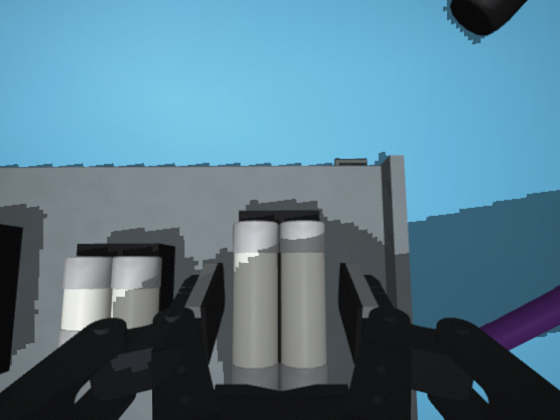

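The pair sits centred between the pads. Closing gently, then lifting a little.

```bash
python3 -m jog '[[[0.45,0,0,0,0],[0.42,0,0,0,0],[0.36,0,0,0,0],[0.3,0,0,0,0],[0.3,0,0,0,0],[0.3,0,0,0,0],[0.3,0,0,0,0],[0.3,0,0,0,0]]]' 45
python3 - <<'E'
from h import *
o=observe(); s=snapshot("wrist"); cv2.imwrite("pics/w4.png",s["frame"][:,:,::-1]); print(o["tool_pos"],yaw(o),o["wrist_force"])
E
```

```text
time: 5.13
tool_pos: [0.5472, -0.1415, 0.0632]
eef_rot: [0.211, 3.133, -0.001]
wrist_force: [-1.0, 0.4, 6.8]
finger_gap: 0.0341
[ 0.54722902 -0.14152816  0.06317024] -7.710666109738456 [-0.97062693  0.35401613  6.80012134]
```

View pics/w4.png

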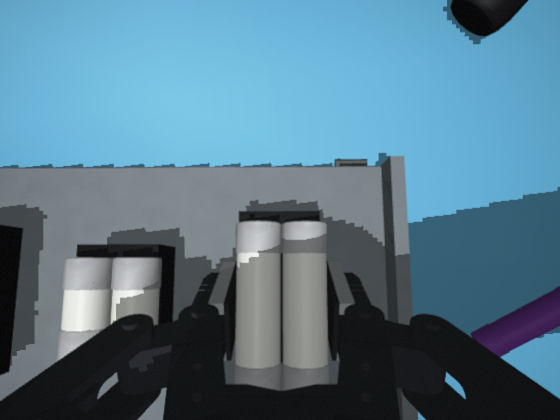

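```bash
python3 -m jog '[[[0.3,0,0,0.5,0],[0.3,0,0,1,0],[0.3,0,0,1.5,0],[0.3,0,0,2,0],[0.3,0,0,2,0],[0.3,0,0,2,0],[0.3,0,0,0,0],[0.3,0,0,0,0],[0.3,0,0,0,0]]]'
python3 - <<'E'
from h import *
o=observe(); s=snapshot("wrist"); cv2.imwrite("pics/w5.png",s["frame"][:,:,::-1]); print(o["tool_pos"],yaw(o),o["wrist_force"],o["finger_gap"])
s=snapshot("scene"); cv2.imwrite("pics/s5.png",cv2.resize(s["frame"][80:260,200:400,::-1],None,fx=3.3,fy=3.3))
E
```

```text
time: 5.93
tool_pos: [0.5464, -0.141, 0.1514]
eef_rot: [-0.211, -3.133, -0.001]
wrist_force: [1.2, 0.8, -1.8]
finger_gap: 0.0346
[ 0.54644352 -0.1410454   0.15143052] -7.7228145077718935 [ 1.15760544  0.80337001 -1.83004293] 0.03457341794412689
```

View pics/w5.png

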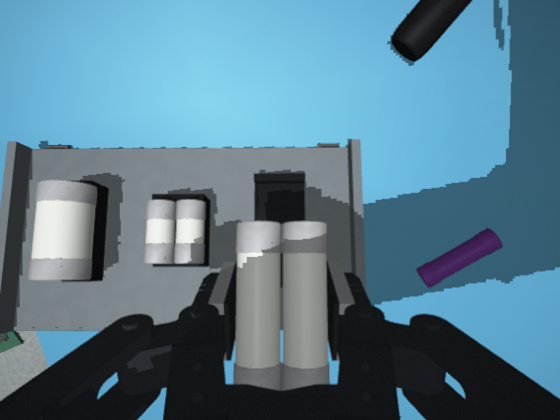

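View pics/s5.png

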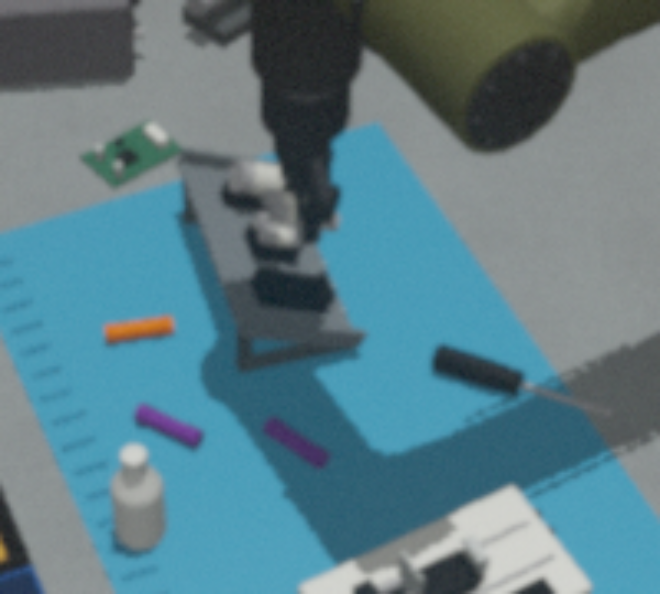

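Both fuses are held side by side, with the short pair and the fat fuse still in place. Next I'll measure the tester from the first top picture and then move over it.

Run:
```python
from h import *
s=snapshot("top");R,t=cam(s)
g=s["frame"]; cv2.imwrite("pics/t6.png",cv2.resize(g[150:300,140:290,::-1],None,fx=4,fy=4,interpolation=cv2.INTER_CUBIC))
for n in("tester","plate"):
    for d in trace(n,s)[:2]:
        v,u=np.nonzero(d["pixels"]);b=cv2.boxPoints(cv2.minAreaRect(np.c_[u,v].astype(np.float32)));print(n,d["p"],len(u)); print(onz(s,R,t,b,.03 if n=="tester" else .089))
# manual corners from zoom: px = 140+x/4, 150+y/4
c=np.array([[220,205],[395,190],[418,508],[238,522]])/4+[139.5,149.5]
P=onz(s,R,t,c,.03);print(P);print(P.mean(0),np.linalg.norm(np.diff(P[[0,1,2,3,0]],axis=0),axis=1))
e=(P[0]+P[1]-P[2]-P[3]);print("yaw",np.degrees(np.arctan2(e[1],e[0])))
e=(P[0]+P[3]-P[2]-P[1]);print("yaw y",np.degrees(np.arctan2(-e[0],e[1])))
```

```text
tester 0.89 2102
[[0.66539657 0.25771034 0.03      ]
 [0.67290198 0.1403864  0.03      ]
 [0.45673503 0.12365739 0.03      ]
 [0.44943542 0.2375785  0.03      ]]
tester 0.19 280
[[ 0.79854156  0.03976007  0.03      ]
 [ 0.79857568 -0.00122914  0.03      ]
 [ 0.74181941 -0.00108248  0.03      ]
 [ 0.74179253  0.03957011  0.03      ]]
plate 0.55 35
[[0.60567677 0.19902129 0.089     ]
 [0.60568251 0.17858226 0.089     ]
 [0.59529778 0.17834011 0.089     ]
 [0.59528997 0.19874845 0.089     ]]
[[0.6645945  0.25540428 0.03      ]
 [0.67490953 0.13802491 0.03      ]
 [0.46188208 0.11956612 0.03      ]
 [0.45257556 0.23688473 0.03      ]]
[0.56349042 0.18747001 0.03      ] [0.11783173 0.21382568 0.11768716 0.21282624]
yaw 4.9721205873205045
yaw y 4.779005305389539
```

View pics/t6.png

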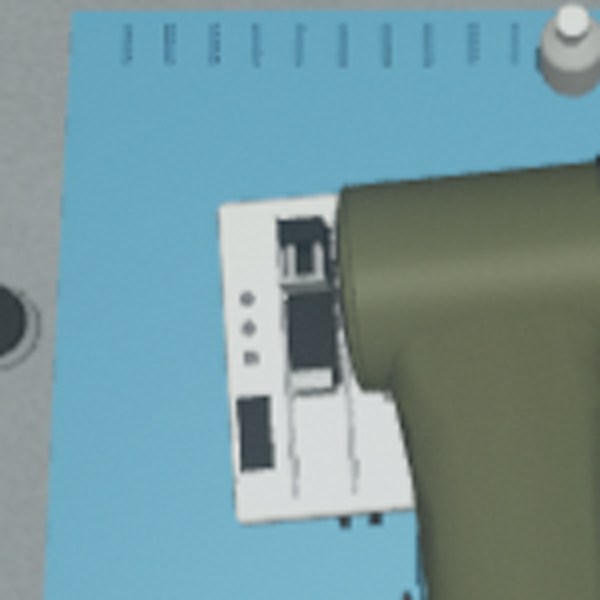

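```bash
python3 -m jog '[[[0.3,0,1,2,0],[0.3,0,2,2.5,0],[0.3,0.5,3,2.5,2],[0.3,1,3.5,0,3],[0.3,1,3.5,0,3],[0.3,1,3.5,0,3],[0.3,1,3.5,0,1.6],[0.3,1,3.5,0,0],[0.3,1,3.5,0,0],[0.3,0.9,3.5,0,0]]]'
python3 -m jog '[[[0.3,0,1.6,0,0],[0.3,0,1,0,0],[0.3,0,0,0,0],[0.3,0,0,0,0],[0.3,0,0,0,0]]]'
python3 - <<'E'
from h import *
o=observe(); s=snapshot("wrist"); cv2.imwrite("pics/w7.png",s["frame"][:,:,::-1]); print(o["tool_pos"],yaw(o),o["wrist_force"],o["finger_gap"])
np.save("w7.npy",dict(s=s,o=o),allow_pickle=True)
R,t=wristcam(s,o)
for n in("tester","plate"):
    print([(d["p"],d["xyz"]) for d in recognise(n,s)])
    for d in trace(n,s)[:2]:
        v,u=np.nonzero(d["pixels"]);print(n,d["p"],len(u),u.min(),u.max(),v.min(),v.max())
E
```

```text
time: 7.02
tool_pos: [0.621, 0.1655, 0.2217]
eef_rot: [0.134, -3.138, 0.0]
wrist_force: [1.0, 0.4, -0.7]
finger_gap: 0.0347
time: 7.43
tool_pos: [0.6209, 0.1885, 0.2226]
eef_rot: [-0.132, 3.138, -0.0]
wrist_force: [0.9, -0.1, 0.1]
finger_gap: 0.0345
[0.62085624 0.18845508 0.2226185 ] 4.82410814932864 [ 0.94541432 -0.11760847  0.06323099] 0.03451373258487062
[(0.67, [0.5407, 0.1869, 0.0321])]
tester 0.66 26625 212 364 0 240
[(0.98, [0.5986, 0.192, 0.0568])]
plate 0.79 837 270 310 171 209
plate 0.2 7554 234 282 220 389
```

View pics/w7.png

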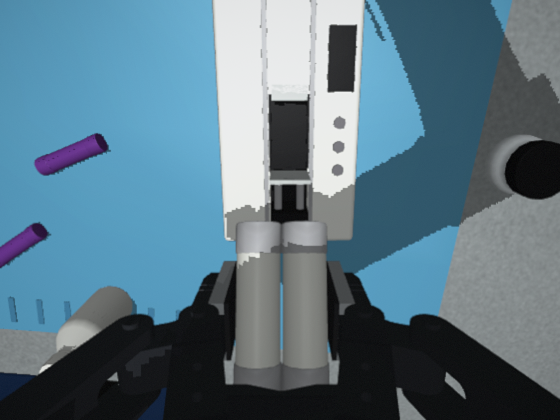

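Run:
```python
from h import *
d=np.load("w7.npy",allow_pickle=True).item();s=d["s"]
cv2.imwrite("pics/w7z.png",cv2.resize(s["frame"][75:235,200:380,::-1],None,fx=4,fy=3.7,interpolation=cv2.INTER_CUBIC) if 0 else cv2.resize(s["frame"][75:225,240:380,::-1],None,fx=4,fy=4,interpolation=cv2.INTER_CUBIC))
```

```text
(no output)
```

View pics/w7z.png

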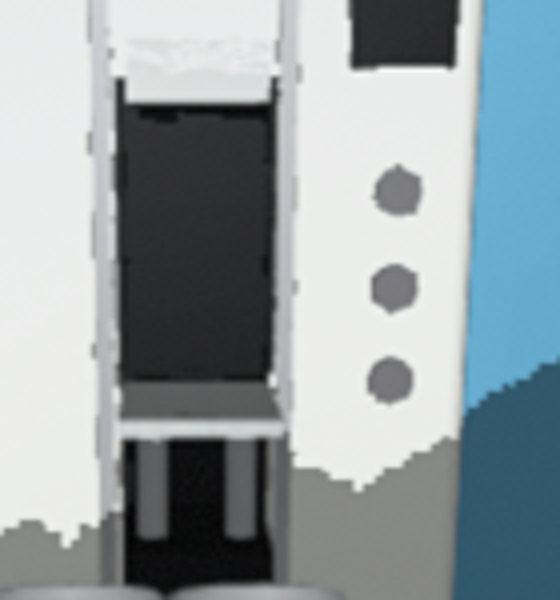

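Run:
```python
from h import *
d=np.load("w7.npy",allow_pickle=True).item();s,o=d["s"],d["o"];R,t=wristcam(s,o)
z=lambda x,y:[(x+.5)/4-.5+240,(y+.5)/4-.5+75]
def pr(n,pts,h):
    P=onz(s,R,t,[z(*p) for p in pts],h);print(n,np.round(P,4).tolist());return P
L=pr("lip edge bottom",[(126,103),(271,103)],.066)
pr("lip edge top",[(126,102),(271,102)],.069)
F=pr("plate top face edge",[(120,421),(284,421)],.089)
B=pr("plate bottom",[(122,382),(272,382)],.049)
S=pr("saddle sides a",[(118,150),(272,150)],.0475)
S2=pr("saddle sides b",[(122,360),(275,360)],.0475)
P7=onz(s,R,t,[[213.5,0],[227,240],[353,240],[364,0]],.03);print("tester edges",np.round(P7,4))
a=P7[1]-P7[0];b=P7[2]-P7[3];print([np.degrees(np.arctan2(q[1],q[0])) for q in(a,b)])
yw=np.radians(4.9);ux=np.array([np.cos(yw),np.sin(yw),0]);uy=np.array([-np.sin(yw),np.cos(yw),0])
c=np.array([.5635,.1875,.03])
for n,Q in(("lip",L),("F",F),("B",B),("S",S),("S2",S2),("T",P7)): print(n,np.round([[(q-c)@ux,(q-c)@uy] for q in Q],4).tolist())
```

```text
lip edge bottom [[0.5454, 0.176, 0.066], [0.5431, 0.2025, 0.066]]
lip edge top [[0.5452, 0.176, 0.069], [0.543, 0.2023, 0.069]]
plate top face edge [[0.6, 0.1797, 0.089], [0.5975, 0.209, 0.089]]
plate bottom [[0.6001, 0.1789, 0.049], [0.5975, 0.2096, 0.049]]
saddle sides a [[0.5542, 0.1746, 0.0475], [0.5517, 0.2049, 0.0475]]
saddle sides b [[0.5958, 0.1785, 0.0475], [0.5931, 0.2099, 0.0475]]
tester edges [[0.4747 0.125  0.03  ]
 [0.672  0.1437 0.03  ]
 [0.6622 0.2601 0.03  ]
 [0.465  0.2409 0.03  ]]
[np.float64(5.415342757324734), np.float64(5.547337991166646)]
lip [[-0.0191, -0.0099], [-0.019, 0.0167]]
F [[0.0357, -0.0109], [0.0357, 0.0185]]
B [[0.0357, -0.0117], [0.0358, 0.0192]]
S [[-0.0103, -0.0121], [-0.0103, 0.0184]]
S2 [[0.0314, -0.0117], [0.0315, 0.0198]]
T [[-0.0938, -0.0547], [0.1043, -0.0529], [0.1046, 0.0639], [-0.0936, 0.0617]]
```

Run:
```python
from h import *
from scipy.optimize import least_squares
d=np.load("w7.npy",allow_pickle=True).item();s,o=d["s"],d["o"]
cv2.imwrite("pics/w7p.png",cv2.resize(s["frame"][210:390,210:350,::-1],None,fx=4,fy=4,interpolation=cv2.INTER_CUBIC)[:600*1])
W=np.array(s["T_tool_cam"]);R=W[:3,:3].T;t=-R@W[:3,3]
# tool frame: tool x ~ world -x (so low end at +x tool), tool z down
def model(p,cap):
    x,y,z,pit=p  # axis from low end to high: dir=(-cos,0,-sin)
    ax=np.array([-np.cos(pit),0,-np.sin(pit)]); n=np.array([np.sin(pit),0,-np.cos(pit)])
    C=np.array([x,y,z]); out=[]
    # near generator ring points (toward camera): top generator of each cyl
    for off in(-.009,.009):
        for e in(-.032,-.032+cap,.032-cap):
            # generator facing camera approx n
            out.append(C+[0,off,0]+ax*e+n*.009)
    q=proj(s,R,t,out); vs=[(q[0,1]+q[3,1])/2,(q[1,1]+q[4,1])/2,(q[2,1]+q[5,1])/2]
    # silhouettes: width at points along the axis
    H=[]
    for off in(-.009,.009):
        a=np.linspace(0,2*np.pi,40)
        P=[C+[0,off,0]+ax*e+.009*(np.cos(k)*np.array([0,1,0])+np.sin(k)*n) for e in(-.032,.032) for k in a]
        H.append(cv2.convexHull(proj(s,R,t,P).astype(np.float32))[:,0])
    r=[]
    for v in(260,340):
        us=[]
        for h in H:
            u=[a[0]+(v-a[1])/(b[1]-a[1])*(b[0]-a[0]) for a,b in zip(h,np.roll(h,-1,0)) if (a[1]-v)*(b[1]-v)<0]; us+=[min(u),max(u)]
        r+=[us[0],(us[1]+us[2])/2,us[3]]
    return np.array(vs+r)
g=cv2.cvtColor(s["frame"],cv2.COLOR_RGB2GRAY).astype(int)
print(g[215:230,258].tolist(),g[215:230,306].tolist());print(g[244:262,306].tolist());print(g[360:392,258].tolist(),g[360:392,306].tolist())
for v in(260,340):print(v,g[v,230:242].tolist(),g[v,276:288].tolist(),g[v,322:334].tolist())
import sys
T=np.array([223,251.5,367,236.5,281.5,327.3,235.2,281.5,329])
for cap in(.011,.012,.013):
    r=least_squares(lambda p:model(p,cap)-T,[0,0,0,.436],x_scale=[.01,.01,.01,.1],diff_step=1e-3);print(cap,r.x,np.degrees(r.x[3]),np.round(r.fun,1))
```

```text
[136, 134, 136, 135, 134, 130, 139, 170, 176, 176, 173, 174, 173, 173, 174] [14, 12, 11, 11, 18, 63, 129, 171, 177, 177, 175, 174, 172, 171, 172]
[179, 161, 106, 100, 102, 101, 101, 101, 108, 124, 135, 135, 136, 137, 136, 135, 136, 137]
[134, 134, 135, 134, 134, 134, 133, 134, 114, 94, 98, 99, 99, 97, 98, 96, 96, 97, 97, 97, 98, 98, 98, 100, 101, 100, 70, 27, 16, 16, 17, 16] [135, 134, 134, 134, 133, 133, 134, 133, 115, 96, 97, 100, 101, 101, 99, 98, 99, 97, 100, 99, 100, 100, 100, 101, 102, 85, 50, 19, 16, 16, 17, 16]
260 [128, 129, 129, 129, 128, 126, 124, 138, 161, 175, 183, 191] [111, 108, 102, 95, 85, 78, 83, 94, 102, 108, 111, 114] [114, 113, 108, 99, 81, 71, 77, 76, 76, 75, 76, 75]
340 [15, 10, 9, 18, 53, 89, 102, 108, 111, 114, 116, 118] [109, 105, 101, 100, 120, 137, 125, 102, 100, 105, 108, 112] [117, 114, 111, 109, 104, 86, 49, 17, 11, 10, 15, 19]
0.011 [-0.00201268  0.00144433  0.00383518  0.38288298] 21.937578632653377 [-0.6  0.2  0.5  0.   0.3 -0.2  0.5  0.4 -1. ]
0.012 [-0.00185525  0.00144009  0.00141589  0.55930377] 32.04574525171872 [-0.9  1.4 -0.5  0.3  0.3 -0.5 -0.9  0.4  0.5]
0.013 [-0.00084281  0.00143311 -0.00101823  0.59307944] 33.98094906479771 [-1.5  3.6 -1.9 -0.3  0.3  0.1 -1.9  0.4  1.5]
```

View pics/w7p.png

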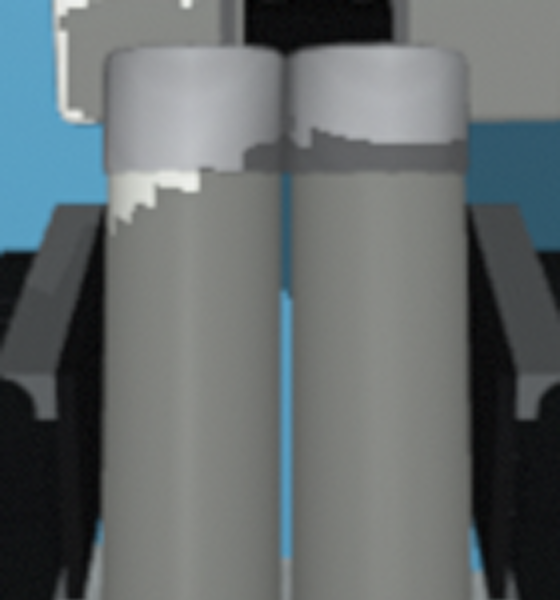

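Measured from the wrist view:
- **Cradle:** lip edge to plate face comes out at 54.8 mm (expected 55). The middle is at about (0.571, 0.1918), yaw ≈5°.
- **Pair in hand:** tilted about 25°, low end toward -x, so it can't go in tilted. I'll level it by pressing its low end on the end wall's top (z=0.069), clear of the plate.

Hovering there first.

```bash
python3 -m jog '[[[0.3,-2,0.1,-2,0.2],[0.3,-2,0,-3,0],[0.3,-1.87,0,-3,0],[0.3,0,0,-2.2,0],[0.3,0,0,-1.0,0],[0.3,0,0,0,0],[0.3,0,0,0,0],[0.3,0,0,0,0]]]'
python3 - <<'E'
from h import *
o=observe(); s=snapshot("wrist"); cv2.imwrite("pics/w8.png",s["frame"][:,:,::-1]); print(o["tool_pos"],yaw(o),o["wrist_force"],o["moment"])
s=snapshot("scene"); cv2.imwrite("pics/s8.png",cv2.resize(s["frame"][200:310,270:400,::-1],None,fx=5,fy=5,interpolation=cv2.INTER_CUBIC))
E
```

```text
time: 8.35
tool_pos: [0.5636, 0.1909, 0.1125]
eef_rot: [-0.139, 3.136, 0.002]
wrist_force: [0.4, -0.2, -0.2]
finger_gap: 0.0346
[0.56355783 0.19090263 0.11251313] 5.065894527416251 [ 0.408884   -0.17589926 -0.1710471 ] [-0.05822256 -0.05382617  0.02715372]
```

View pics/w8.png

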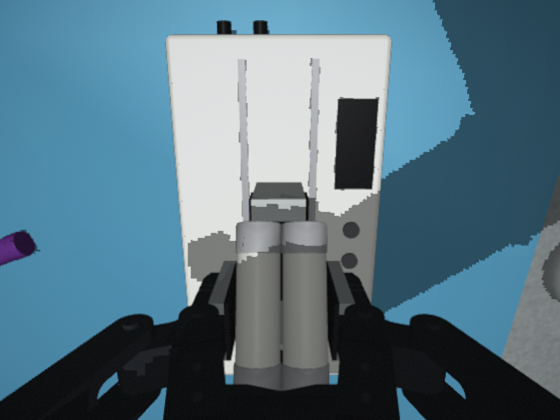

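View pics/s8.png

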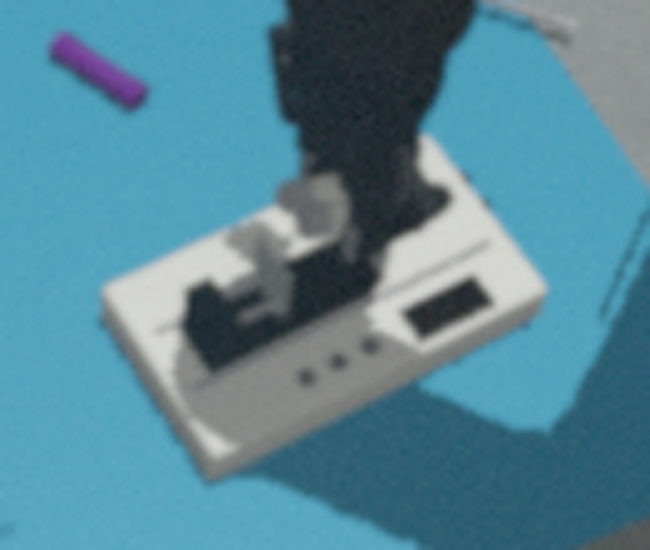

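```bash
python3 -m jog '[[[0.3,-0.14,-0.13,-1.0,0],[0.3,0,0,-0.5,0],[0.3,0,0,0,0],[0.3,0,0,0,0]]]'
python3 -m jog '[[[0.3,0,0,-0.2,0],[0.3,0,0,-0.2,0],[0.3,0,0,0,0]]]'
python3 -m jog '[[[0.3,0,0,-0.2,0],[0.3,0,0,-0.2,0],[0.3,0,0,0,0]]]'
```

```text
time: 8.78
tool_pos: [0.5604, 0.1891, 0.0945]
eef_rot: [0.139, -3.137, 0.001]
wrist_force: [-0.7, 0.3, -0.8]
finger_gap: 0.0346
time: 9.03
tool_pos: [0.5606, 0.1893, 0.0908]
eef_rot: [0.139, -3.138, 0.0]
wrist_force: [0.4, -0.4, -1.7]
finger_gap: 0.0346
time: 9.28
tool_pos: [0.5613, 0.1895, 0.0883]
eef_rot: [-0.14, 3.137, 0.0]
wrist_force: [-1.3, -0.4, 3.3]
finger_gap: 0.0346
```

```bash
python3 -m jog '[[[0.3,0,0,-0.2,0],[0.3,0,0,-0.2,0],[0.3,0,0,0,0]]]'
python3 -m jog '[[[0.3,0,0,-0.2,0],[0.3,0,0,-0.1,0],[0.3,0,0,0,0]]]'
python3 - <<'E'
from h import *
o=observe(); s=snapshot("wrist"); cv2.imwrite("pics/w9.png",s["frame"][:,:,::-1]); print(o["tool_pos"],yaw(o),o["wrist_force"],o["moment"])
s=snapshot("scene"); cv2.imwrite("pics/s9.png",cv2.resize(s["frame"][200:310,270:400,::-1],None,fx=5,fy=5,interpolation=cv2.INTER_CUBIC))
E
```

```text
time: 9.53
tool_pos: [0.5624, 0.1896, 0.0864]
eef_rot: [-0.14, 3.133, 0.001]
wrist_force: [-0.9, 0.1, 9.9]
finger_gap: 0.0343
time: 9.78
tool_pos: [0.5634, 0.1898, 0.0848]
eef_rot: [-0.14, 3.131, 0.002]
wrist_force: [0.4, -0.5, 13.5]
finger_gap: 0.0343
[0.56337913 0.1898497  0.08481406] 5.124484802615488 [ 0.43526432 -0.54901883 13.5408715 ] [-0.27867923  0.11225541  0.03553621]
```

View pics/w9.png

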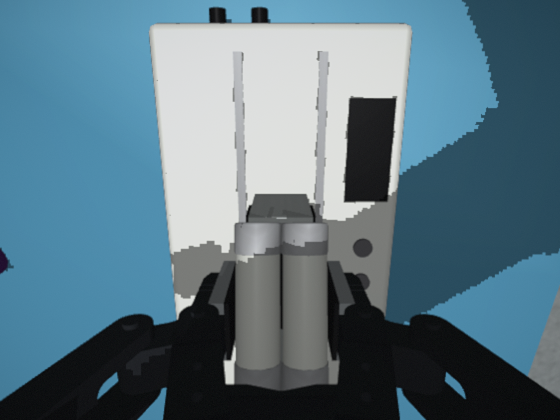

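View pics/s9.png

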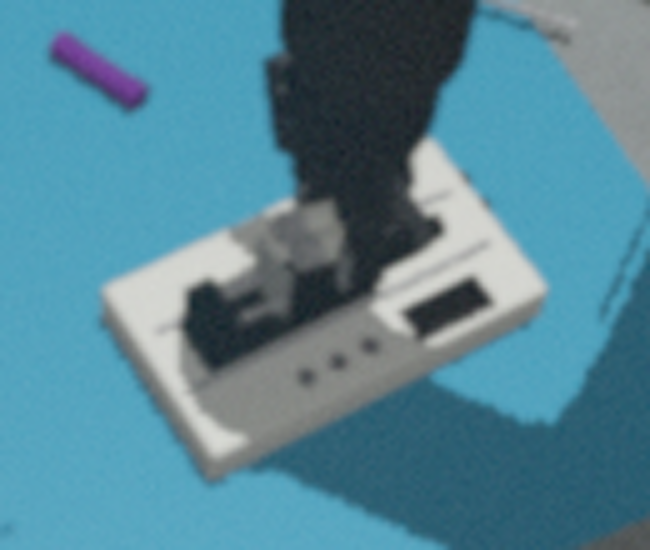

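The pair hasn't turned in the jaws yet at 13.5 N. I'll ease the grip to 24 N so it can pivot.

```bash
python3 -m jog '[[[0.3,0,0,0,0],[0.3,0,0,0,0],[0.3,0,0,0,0]]]' 24
python3 -m jog '[[[0.3,0,0,-0.2,0],[0.3,0,0,-0.1,0],[0.3,0,0,0,0]]]'
python3 - <<'E'
from h import *
o=observe(); s=snapshot("wrist"); cv2.imwrite("pics/w10.png",s["frame"][:,:,::-1]); print(o["tool_pos"],yaw(o),o["wrist_force"],o["moment"],o["finger_gap"])
E
```

```text
time: 10.13
tool_pos: [0.5633, 0.1899, 0.0848]
eef_rot: [-0.14, 3.131, 0.002]
wrist_force: [0.9, -0.7, 14.3]
finger_gap: 0.0344
time: 10.38
tool_pos: [0.5643, 0.1901, 0.0826]
eef_rot: [-0.14, 3.128, 0.003]
wrist_force: [3.6, -1.9, 13.8]
finger_gap: 0.0346
[0.56430167 0.19006796 0.0826322 ] 5.136488128551851 [ 3.58791054 -1.9037359  13.77905573] [-0.22204523 -0.71917496  0.05048098] 0.03456342961992583
```

View pics/w10.png

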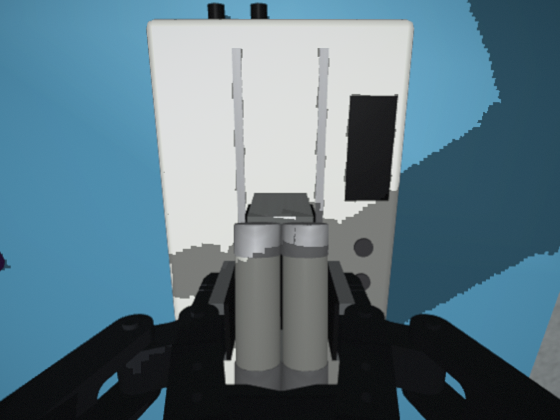

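```bash
cat > fit.py <<'E'
from h import *
from scipy.optimize import least_squares
def run(s):
    W=np.array(s["T_tool_cam"]);R=W[:3,:3].T;t=-R@W[:3,3]
    g=cv2.cvtColor(s["frame"],cv2.COLOR_RGB2GRAY).astype(float); sat=cv2.cvtColor(s["frame"],cv2.COLOR_RGB2HSV)
    def profile(u): return cv2.GaussianBlur(g[:,u-4:u+5].mean(1).reshape(-1,1),(1,5),0)[:,0]
    for u in(262,302):
        p=profile(u); d=np.diff(p); idx=[i for i in range(205,395) if abs(d[i])>6 and abs(d[i])>=abs(d[i-3:i+4]).max()]
        print(u,[(i+.5,round(d[i],0)) for i in idx])
def fit(s,T,cap=.0115,pit0=.4,zfix=None):
    W=np.array(s["T_tool_cam"]);R=W[:3,:3].T;t=-R@W[:3,3]
    def mod(p):
        x,z,pit=p; ax=np.array([-np.cos(pit),0,-np.sin(pit)]);n=np.array([np.sin(pit),0,-np.cos(pit)])
        q=proj(s,R,t,[np.array([x,.0104,z])+ax*e+n*.009 for e in(-.032,-.032+cap,.032-cap)])
        return q[:,1]
    r=least_squares(lambda p:mod(p)-T,[0,0,pit0],x_scale=[.01,.01,.1]);return r.x[0],r.x[1],np.degrees(r.x[2]),r.fun
E
python3 - <<'E'
from fit import *
s=np.load("w7.npy",allow_pickle=True).item()["s"]; run(s)
for c in(.011,.0115,.012): print(c,fit(s,[222,252,367.5],c))
s=dict(s); s["frame"]=cv2.imread("pics/w10.png")[:,:,::-1].copy(); run(s)
s["frame"]=cv2.imread("pics/w9.png")[:,:,::-1].copy(); run(s)
E
```

```text
262 [(205.5, np.float64(-21.0)), (221.5, np.float64(14.0)), (251.5, np.float64(-10.0)), (257.5, np.float64(-6.0)), (367.5, np.float64(-11.0)), (386.5, np.float64(-22.0))]
302 [(209.5, np.float64(-17.0)), (220.5, np.float64(46.0)), (244.5, np.float64(-23.0)), (252.5, np.float64(11.0)), (367.5, np.float64(-12.0)), (386.5, np.float64(-24.0))]
0.011 (np.float64(-0.0009109817437379182), np.float64(0.0026237054032620328), np.float64(18.065999108541362), array([-2.84217094e-14, -2.84217094e-14,  5.68434189e-14]))
0.0115 (np.float64(-0.002007581666608418), np.float64(0.0024522869749011677), np.float64(28.219162362943205), array([2.84217094e-14, 0.00000000e+00, 5.68434189e-14]))
0.012 (np.float64(-0.0007225740172420534), np.float64(-0.0016747140798681222), np.float64(38.23144462648262), array([0., 0., 0.]))
262 [(216.5, np.float64(6.0)), (224.5, np.float64(31.0)), (252.5, np.float64(-20.0)), (257.5, np.float64(10.0)), (370.5, np.float64(-9.0)), (386.5, np.float64(-20.0))]
302 [(216.5, np.float64(8.0)), (224.5, np.float64(29.0)), (245.5, np.float64(-24.0)), (257.5, np.float64(10.0)), (370.5, np.float64(-10.0)), (386.5, np.float64(-21.0))]
262 [(217.5, np.float64(6.0)), (222.5, np.float64(19.0)), (252.5, np.float64(-18.0)), (369.5, np.float64(-9.0)), (386.5, np.float64(-20.0))]
302 [(217.5, np.float64(7.0)), (223.5, np.float64(20.0)), (245.5, np.float64(-16.0)), (255.5, np.float64(11.0)), (369.5, np.float64(-10.0)), (386.5, np.float64(-21.0))]
```

Run:
```python
from fit import *
s=np.load("w7.npy",allow_pickle=True).item()["s"]
for c in(.0112,.01135,.0115):
    for T in([221.5,252,367.5],[223.5,255.5,369.5],[224.5,257.5,370.5]): print(c,[round(float(v),4) for v in fit(s,T,c)[:3]])
```

```text
0.0112 [-0.0008, 0.0022, 19.6629]
0.0112 [0.0013, -0.0015, 11.0793]
0.0112 [0.0035, -0.0051, 5.9305]
0.01135 [-0.0013, 0.0024, 22.6766]
0.01135 [0.0003, -0.0004, 13.8934]
0.01135 [0.0023, -0.0035, 8.5598]
0.0115 [-0.0015, 0.0022, 25.7085]
0.0115 [-0.0005, 0.0004, 16.7711]
0.0115 [0.0011, -0.0022, 11.2716]
```

```bash
python3 -m jog '[[[0.3,0,0,-0.2,0],[0.3,0,0,-0.1,0],[0.3,0,0,0,0]]]'
python3 -m jog '[[[0.3,0,0,-0.15,0],[0.3,0,0,-0.1,0],[0.3,0,0,0,0]]]'
python3 - <<'E'
from fit import *
o=observe(); s=snapshot("wrist"); cv2.imwrite("pics/w11.png",s["frame"][:,:,::-1]); print(o["tool_pos"],yaw(o),o["wrist_force"],o["moment"],o["finger_gap"]);run(s)
s=snapshot("scene"); cv2.imwrite("pics/s11.png",cv2.resize(s["frame"][200:310,270:400,::-1],None,fx=5,fy=5,interpolation=cv2.INTER_CUBIC))
E
```

```text
time: 10.68
tool_pos: [0.5651, 0.1903, 0.0804]
eef_rot: [-0.14, 3.126, 0.004]
wrist_force: [5.3, -0.8, 15.0]
finger_gap: 0.0347
time: 10.93
tool_pos: [0.5654, 0.1905, 0.0779]
eef_rot: [-0.14, 3.125, 0.005]
wrist_force: [7.1, 0.8, 15.0]
finger_gap: 0.0339
[0.56538852 0.19047839 0.0779009 ] 5.138036469318485 [ 7.07584907  0.75518925 14.96519466] [-0.01141527 -1.90918411  0.04694676] 0.033928057097417
262 [(217.5, np.float64(41.0)), (222.5, np.float64(-47.0)), (230.5, np.float64(28.0)), (249.5, np.float64(-8.0)), (255.5, np.float64(-15.0)), (264.5, np.float64(10.0)), (373.5, np.float64(-9.0)), (386.5, np.float64(-20.0))]
302 [(217.5, np.float64(35.0)), (221.5, np.float64(-32.0)), (232.5, np.float64(22.0)), (247.5, np.float64(-22.0)), (264.5, np.float64(10.0)), (373.5, np.float64(-10.0)), (386.5, np.float64(-21.0))]
```

View pics/w11.png

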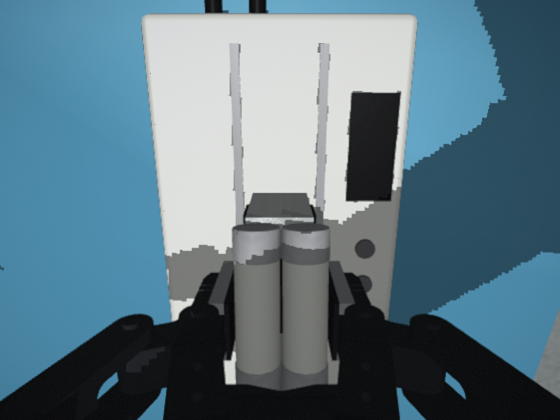

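View pics/s11.png

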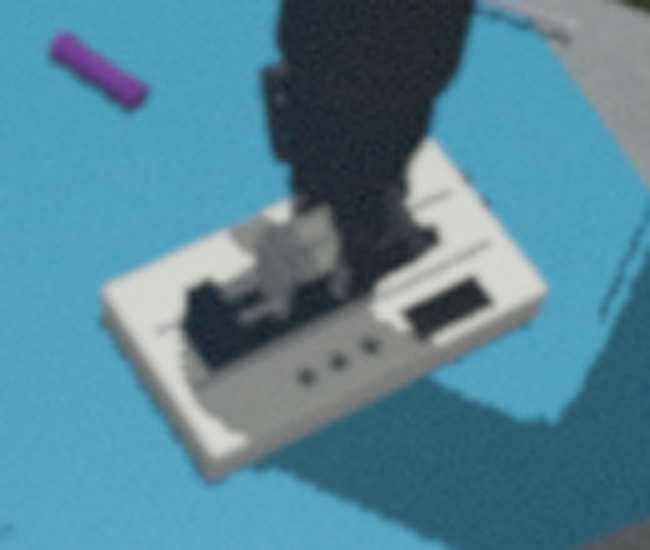

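```bash
python3 - <<'E'
from fit import *
s=np.load("w7.npy",allow_pickle=True).item()["s"]
for c in(.0112,.01135,.0115):
    for T in([230.5,264.5,373.5],[231.5,264.5,373.5]): print(c,[round(float(v),4) for v in fit(s,T,c,.1)[:3]])
E
python3 - <<'E'
import cv2
a=cv2.imread("pics/w11.png");cv2.imwrite("pics/w11z.png",cv2.resize(a[205:285,220:345],None,fx=6,fy=6,interpolation=cv2.INTER_CUBIC))
E
```

```text
0.0112 [0.0062, -0.011, -2.0272]
0.0112 [0.0033, -0.007, 1.2632]
0.01135 [0.0047, -0.0089, 0.2728]
0.01135 [0.0017, -0.005, 3.7433]
0.0115 [0.0031, -0.0069, 2.6742]
0.0115 [0.0003, -0.0031, 6.3237]
```

View pics/w11z.png

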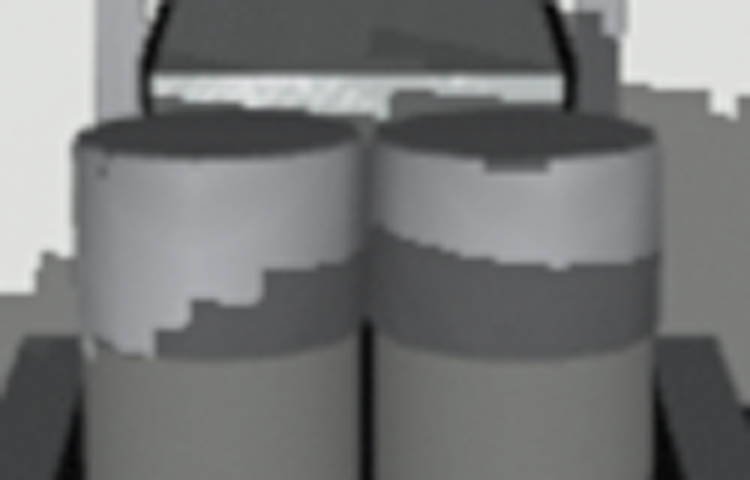

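The end faces now show at about a 0.175 aspect ratio, against 0.32 when level, so roughly 8° of tilt remains. Continuing to press.

```bash
python3 -m jog '[[[0.3,0,0,-0.2,0],[0.3,0,0,-0.1,0],[0.3,0,0,0,0]]]' 20
python3 - <<'E'
from fit import *
o=observe(); s=snapshot("wrist"); cv2.imwrite("pics/w12.png",s["frame"][:,:,::-1]); print(o["tool_pos"],yaw(o),o["wrist_force"],o["moment"],o["finger_gap"])
a=s["frame"][:,:,::-1];cv2.imwrite("pics/w12z.png",cv2.resize(a[205:285,220:345],None,fx=6,fy=6,interpolation=cv2.INTER_CUBIC))
E
```

```text
time: 11.28
tool_pos: [0.5654, 0.1905, 0.0748]
eef_rot: [-0.14, 3.125, 0.005]
wrist_force: [6.3, 0.9, 13.9]
finger_gap: 0.0345
[0.56543574 0.19049321 0.0748344 ] 5.140331173648157 [ 6.31815682  0.8781968  13.85295533] [-0.00581473 -1.99632687  0.01613513] 0.03454276786865724
```

View pics/w12z.png

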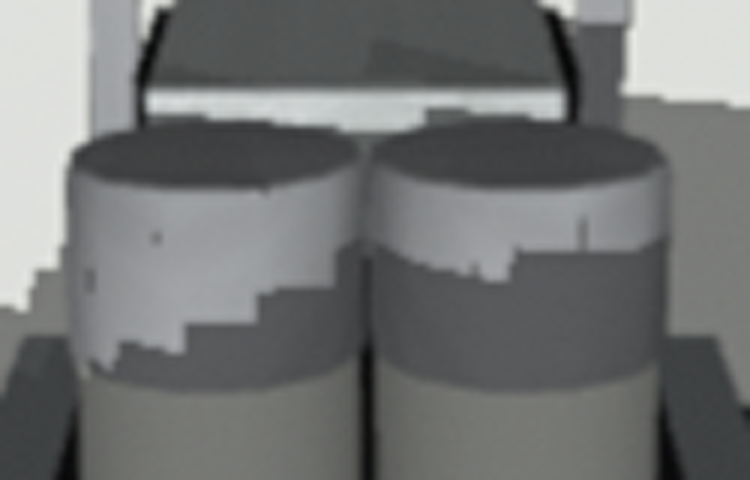

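About 6° remains and the pads are starting to slip down, so I'll leave it there. That tilt still clears the lip and plate. Restoring the grip and lifting off the wall.

```bash
python3 -m jog '[[[0.3,0,0,0,0],[0.3,0,0,0.3,0],[0.3,0,0,0.3,0],[0.3,0,0,0.3,0],[0.3,0,0,0,0],[0.3,0,0,0,0]]]' 45
python3 - <<'E'
from fit import *
o=observe(); s=snapshot("wrist"); cv2.imwrite("pics/w13.png",s["frame"][:,:,::-1]); print(o["tool_pos"],yaw(o),o["wrist_force"],o["moment"],o["finger_gap"],o["eef_rot"])
E
```

```text
time: 11.83
tool_pos: [0.5603, 0.1893, 0.077]
eef_rot: [0.139, -3.137, 0.001]
wrist_force: [-0.1, -0.2, -0.8]
finger_gap: 0.0344
[0.56028424 0.18925282 0.0770098 ] 5.080150886672626 [-0.09283831 -0.21258466 -0.81279431] [0.03985757 0.00988578 0.00048083] 0.034439920256013966 [ 1.39170153e-01 -3.13717227e+00  5.19295615e-04]
```

View pics/w13.png

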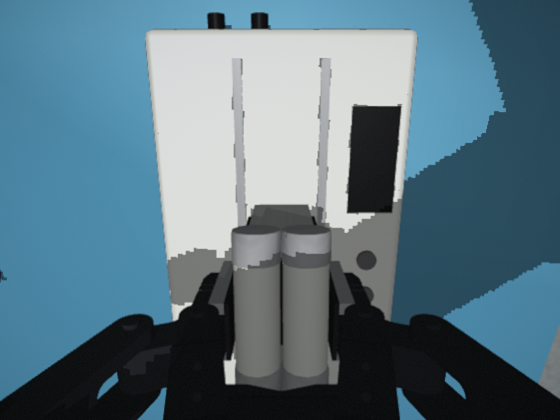

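```bash
python3 -m jog '[[[0.3,0.4,0.04,0.1,0],[0.3,0.4,0.03,0,0],[0.3,0.4,0.03,0,0],[0.3,0.2,0.02,0,0],[0.3,0,0,0,0],[0.3,0,0,0,0]]]'
python3 -m jog '[[[0.3,0.2,0.02,0,0],[0.3,0.2,0.02,0,0],[0.3,0,0,0,0],[0.3,0,0,0,0]]]'
```

```text
time: 12.38
tool_pos: [0.5742, 0.1905, 0.0781]
eef_rot: [0.139, -3.136, 0.001]
wrist_force: [-5.7, 0.7, -0.3]
finger_gap: 0.0343
time: 12.72
tool_pos: [0.5778, 0.1908, 0.0781]
eef_rot: [0.139, -3.135, 0.001]
wrist_force: [-8.3, 1.2, 1.6]
finger_gap: 0.0349
```

```bash
python3 -m jog '[[[0.3,0.1,0.01,0,0],[0.3,0,0,0,0],[0.3,0,0,0,0]]]'
python3 - <<'E'
from fit import *
o=observe(); s=snapshot("wrist"); print(o["tool_pos"],yaw(o),o["wrist_force"],o["moment"])
np.save("w14.npy",dict(s=s,o=o),allow_pickle=True)
cv2.imwrite("pics/w14z.png",cv2.resize(s["frame"][180:290,210:350,::-1],None,fx=5,fy=5,interpolation=cv2.INTER_CUBIC))
s=snapshot("scene"); cv2.imwrite("pics/s14.png",cv2.resize(s["frame"][210:300,290:390,::-1],None,fx=6,fy=6,interpolation=cv2.INTER_CUBIC))
E
```

```text
time: 12.97
tool_pos: [0.5786, 0.1909, 0.0781]
eef_rot: [0.139, -3.135, 0.001]
wrist_force: [-7.8, 0.2, 1.3]
finger_gap: 0.0346
[0.57861213 0.19089885 0.07807404] 5.084493052965588 [-7.75629196  0.16239326  1.27195467] [0.07500908 2.52874422 0.00832719]
```

View pics/w14z.png

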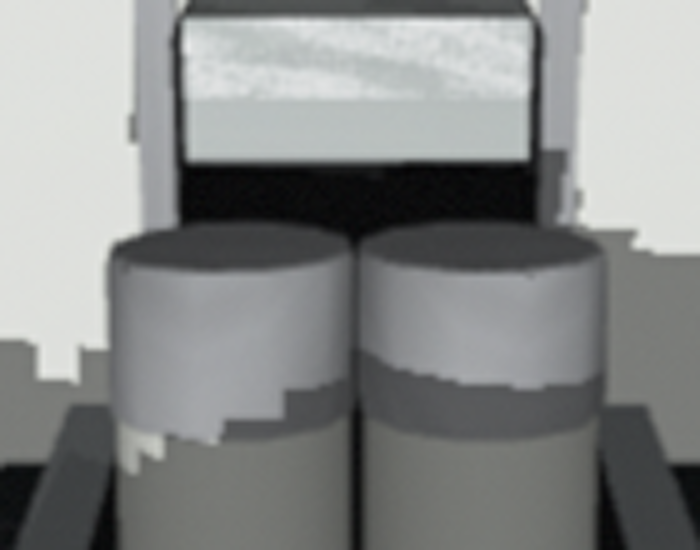

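View pics/s14.png

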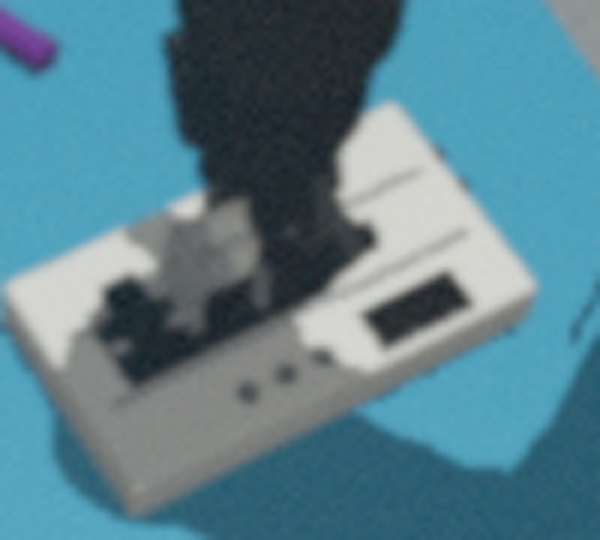

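The low end clears the lip by only about 1 mm, with the plate about 12 mm back. Lateral alignment is good (pair mid 357.5 against wall mid 358 in the zoom). I'll push 1.3 mm more, then lower.

```bash
python3 -m jog '[[[0.3,0.15,0.01,0,0],[0.3,0,0,0,0],[0.3,0,0,0,0]]]'
python3 -m jog '[[[0.3,0,0,-0.2,0],[0.3,0,0,-0.3,0],[0.3,0,0,-0.3,0],[0.3,0,0,0,0],[0.3,0,0,0,0]]]'
python3 - <<'E'
from fit import *
o=observe(); s=snapshot("wrist"); print(o["tool_pos"],yaw(o),o["wrist_force"],o["moment"])
cv2.imwrite("pics/w15z.png",cv2.resize(s["frame"][180:290,210:350,::-1],None,fx=5,fy=5,interpolation=cv2.INTER_CUBIC))
E
```

```text
time: 13.32
tool_pos: [0.58, 0.191, 0.078]
eef_rot: [0.139, -3.135, 0.001]
wrist_force: [-8.2, -0.6, 1.7]
finger_gap: 0.0344
time: 13.73
tool_pos: [0.5801, 0.1909, 0.0704]
eef_rot: [0.139, -3.135, 0.001]
wrist_force: [-9.3, -0.8, 2.5]
finger_gap: 0.0346
[0.58014881 0.19088004 0.07038895] 5.0845022493920515 [-9.25180106 -0.7660548   2.52117867] [-0.08928449  2.7448333   0.02098177]
```

View pics/w15z.png

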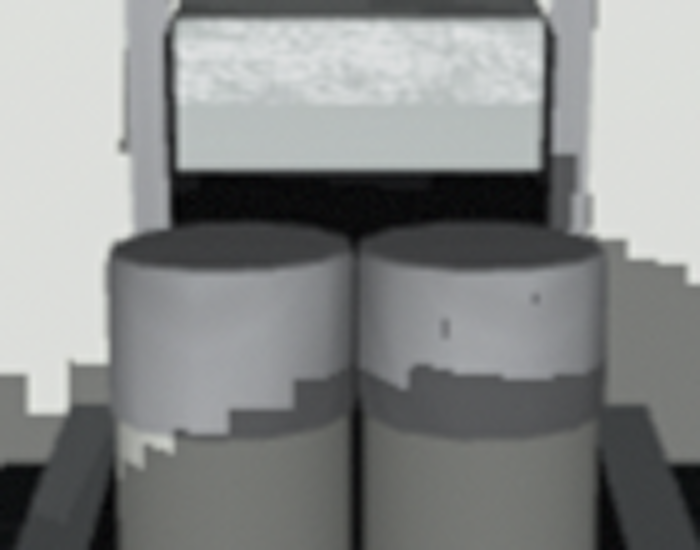

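Still clear of the lip and unchanged in the grip. Lowering further.

```bash
python3 -m jog '[[[0.3,0,0,-0.3,0],[0.3,0,0,-0.3,0],[0.3,0,0,-0.3,0],[0.3,0,0,0,0],[0.3,0,0,0,0]]]'
python3 -m jog '[[[0.3,0,0,-0.2,0],[0.3,0,0,-0.2,0],[0.3,0,0,-0.1,0],[0.3,0,0,0,0],[0.3,0,0,0,0]]]'
python3 - <<'E'
from fit import *
o=observe(); s=snapshot("wrist"); print(o["tool_pos"],yaw(o),o["wrist_force"],o["moment"])
cv2.imwrite("pics/w16z.png",cv2.resize(s["frame"][180:290,210:350,::-1],None,fx=5,fy=5,interpolation=cv2.INTER_CUBIC))
E
```

```text
time: 14.2
tool_pos: [0.5801, 0.1908, 0.0613]
eef_rot: [0.139, -3.135, 0.002]
wrist_force: [-8.1, -1.0, 2.4]
finger_gap: 0.0343
time: 14.62
tool_pos: [0.5802, 0.1908, 0.0566]
eef_rot: [0.139, -3.136, 0.002]
wrist_force: [-8.9, -0.2, 4.4]
finger_gap: 0.0342
[0.58024776 0.1908268  0.05655297] 5.081638912785889 [-8.85027275 -0.23833386  4.40260637] [-1.82434072e-01  2.71702237e+00 -1.57823871e-03]
```

View pics/w16z.png

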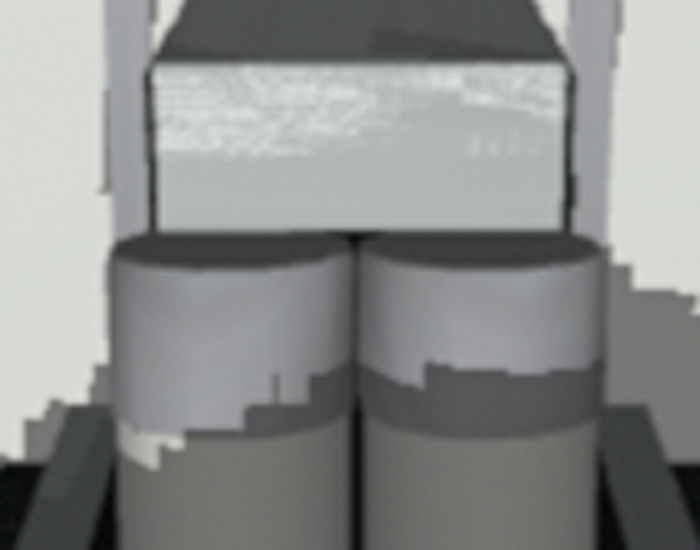

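```bash
python3 -m jog '[[[0.3,0,0,-0.2,0],[0.3,0,0,-0.1,0],[0.3,0,0,0,0],[0.3,0,0,0,0]]]'
python3 -m jog '[[[0.3,0,0,-0.1,0],[0.3,0,0,-0.1,0],[0.3,0,0,0,0],[0.3,0,0,0,0]]]'
python3 - <<'E'
from fit import *
o=observe(); s=snapshot("wrist"); print(o["tool_pos"],yaw(o),o["wrist_force"],o["moment"])
cv2.imwrite("pics/w17z.png",cv2.resize(s["frame"][180:290,210:350,::-1],None,fx=5,fy=5,interpolation=cv2.INTER_CUBIC))
E
```

```text
time: 15.0
tool_pos: [0.5803, 0.1908, 0.0537]
eef_rot: [0.139, -3.136, 0.001]
wrist_force: [-8.0, -0.4, 4.2]
finger_gap: 0.034
time: 15.33
tool_pos: [0.5806, 0.1909, 0.0525]
eef_rot: [0.139, -3.137, 0.001]
wrist_force: [-9.5, -0.7, 6.7]
finger_gap: 0.0341
[0.58060927 0.1909108  0.05252204] 5.09128122247366 [-9.53289063 -0.66751594  6.7315983 ] [-0.23294516  3.11206916 -0.01235404]
```

View pics/w17z.png

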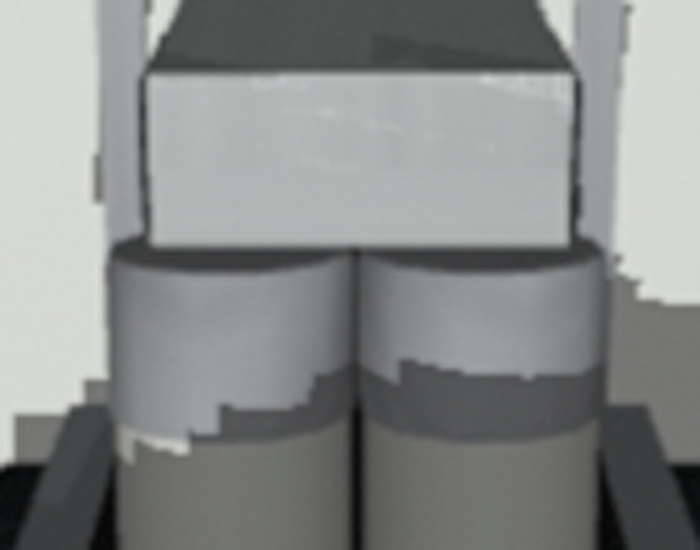

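The low end is touching the saddle (Fz rising) and its top corner is below the lip. Pressing slightly with a softer grip to level it further.

```bash
python3 -m jog '[[[0.3,0,0,-0.1,0],[0.3,0,0,-0.1,0],[0.3,0,0,-0.1,0],[0.3,0,0,0,0]]]' 26
python3 -m jog '[[[0.3,0,0,-0.15,0],[0.3,0,0,-0.1,0],[0.3,0,0,0,0]]]'
python3 - <<'E'
from fit import *
o=observe(); s=snapshot("wrist"); print(o["tool_pos"],yaw(o),o["wrist_force"],o["moment"])
cv2.imwrite("pics/w18z.png",cv2.resize(s["frame"][180:290,210:350,::-1],None,fx=5,fy=5,interpolation=cv2.INTER_CUBIC))
E
```

```text
time: 15.72
tool_pos: [0.5811, 0.191, 0.0511]
eef_rot: [0.14, -3.138, 0.001]
wrist_force: [-10.9, -0.5, 12.9]
finger_gap: 0.0344
time: 15.97
tool_pos: [0.5816, 0.1911, 0.0494]
eef_rot: [-0.14, 3.137, -0.001]
wrist_force: [-10.5, -1.1, 15.5]
finger_gap: 0.0345
[0.58162853 0.19111024 0.04940373] 5.115805908652012 [-10.53410254  -1.05258113  15.52120139] [-0.54497586  3.84240604 -0.0047543 ]
```

View pics/w18z.png

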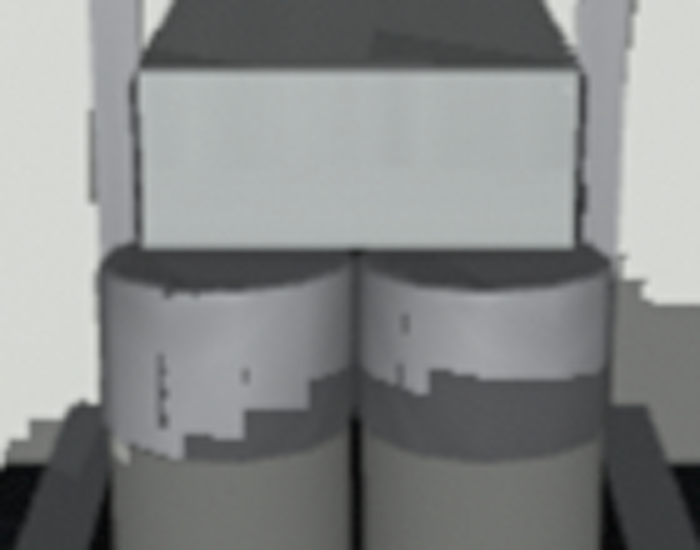

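Tilt is shrinking. The fuses are under the lip level, so I'll carry them back toward the wall while still held, so the release is gentle.

```bash
python3 -m jog '[[[0.3,-0.2,-0.02,0,0],[0.3,-0.2,-0.02,0,0],[0.3,-0.2,-0.01,0,0],[0.3,0,0,0,0],[0.3,0,0,0,0]]]' 30
python3 - <<'E'
from fit import *
o=observe(); s=snapshot("wrist"); print(o["tool_pos"],yaw(o),o["wrist_force"],o["moment"])
cv2.imwrite("pics/w19z.png",cv2.resize(s["frame"][180:290,210:350,::-1],None,fx=5,fy=5,interpolation=cv2.INTER_CUBIC))
E
```

```text
time: 16.43
tool_pos: [0.5769, 0.1907, 0.0495]
eef_rot: [-0.14, 3.134, 0.0]
wrist_force: [-4.8, -0.7, 11.1]
finger_gap: 0.0347
[0.57685223 0.19072171 0.04946642] 5.099888177431109 [-4.82092267 -0.65987141 11.14454768] [-0.42948206  1.72778358 -0.07048342]
```

View pics/w19z.png

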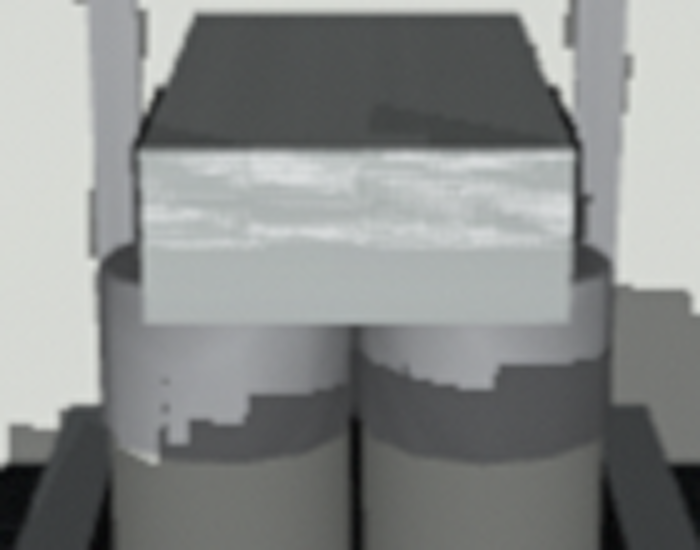

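Both ends are now under the lip. A little farther toward the wall, then release.

```bash
python3 -m jog '[[[0.3,-0.2,-0.02,0,0],[0.3,-0.2,-0.01,0,0],[0.3,0,0,0.1,0],[0.3,0,0,0,0]]]'
python3 -m jog '[[[0.42,0,0,0,0],[0.45,0,0,0,0],[0.48,0,0,0,0],[0.52,0,0,0,0],[0.52,0,0,0,0],[0.52,0,0,0,0]]]'
python3 - <<'E'
from fit import *
o=observe(); s=snapshot("wrist"); print(o["tool_pos"],yaw(o),o["wrist_force"],o["moment"],o["finger_gap"])
cv2.imwrite("pics/w20z.png",cv2.resize(s["frame"][180:290,210:350,::-1],None,fx=5,fy=5,interpolation=cv2.INTER_CUBIC))
cv2.imwrite("pics/w20.png",s["frame"][:,:,::-1])
E
```

```text
time: 16.82
tool_pos: [0.5729, 0.1905, 0.0497]
eef_rot: [-0.139, 3.135, 0.001]
wrist_force: [-0.8, -1.3, 7.3]
finger_gap: 0.0346
time: 17.32
tool_pos: [0.5713, 0.1904, 0.0471]
eef_rot: [0.139, -3.138, -0.0]
wrist_force: [0.2, -0.3, -0.2]
finger_gap: 0.0445
[0.57131544 0.1904126  0.04706214] 5.084014266303914 [ 0.17498791 -0.34795459 -0.22341249] [ 0.0332275  -0.11040648  0.03023118] 0.04454926672406615
```

View pics/w20z.png

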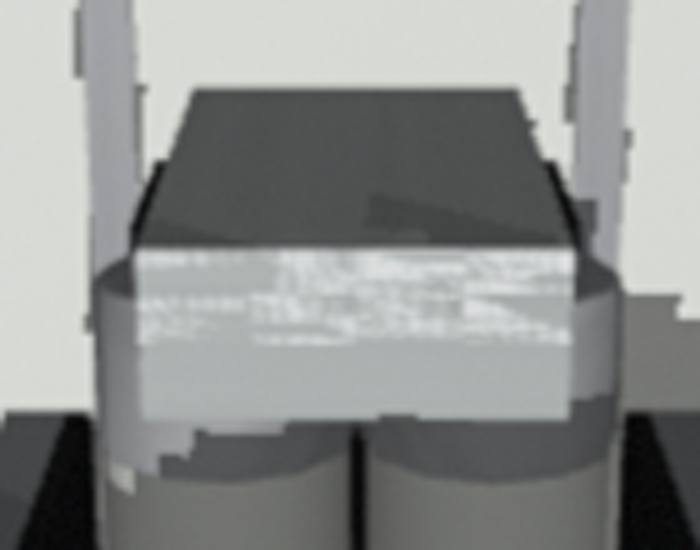

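View pics/w20.png

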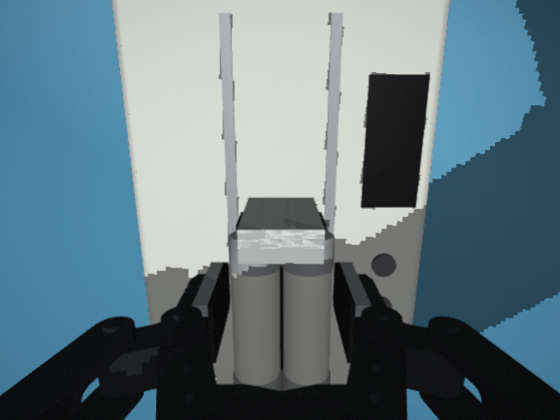

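Released with the pair under the lip. Retreating upward to inspect.

```bash
python3 -m jog '[[[0.55,0,0,0.5,0],[0.55,0,0,1,0],[0.55,0,0,2,0],[0.55,0,0,3,0],[0.55,0.5,0,4,0],[0.55,1,0,3.5,0],[0.55,1.5,0,1.5,0],[0.55,1,0,0,0],[0.55,0,0,0,0],[0.55,0,0,0,0]]]'
python3 - <<'E'
from fit import *
o=observe(); s=snapshot("wrist"); print(o["tool_pos"],yaw(o),o["wrist_force"],o["finger_gap"])
np.save("w21.npy",dict(s=s,o=o),allow_pickle=True)
cv2.imwrite("pics/w21.png",s["frame"][:,:,::-1]); cv2.imwrite("pics/w21z.png",cv2.resize(s["frame"][80:260,200:360,::-1],None,fx=4,fy=3.3333 if 0 else 4,interpolation=cv2.INTER_CUBIC)[:600])
for n in("long_a_center","plate"): print(n,[(d["p"],d["xyz"]) for d in recognise(n,s)])
s=snapshot("scene"); cv2.imwrite("pics/s21.png",cv2.resize(s["frame"][210:300,290:390,::-1],None,fx=6,fy=6,interpolation=cv2.INTER_CUBIC))
E
```

```text
time: 18.2
tool_pos: [0.6111, 0.1902, 0.2021]
eef_rot: [0.138, -3.138, -0.0]
wrist_force: [0.5, -0.5, -0.3]
finger_gap: 0.0469
[0.61106465 0.19024856 0.20205333] 5.0494391082596914 [ 0.50604409 -0.51936472 -0.31794434] 0.04692699699759661
long_a_center [(0.56, [0.5698, 0.1987, 0.0596])]
plate [(0.83, [0.6042, 0.1892, 0.068])]
```

View pics/w21z.png

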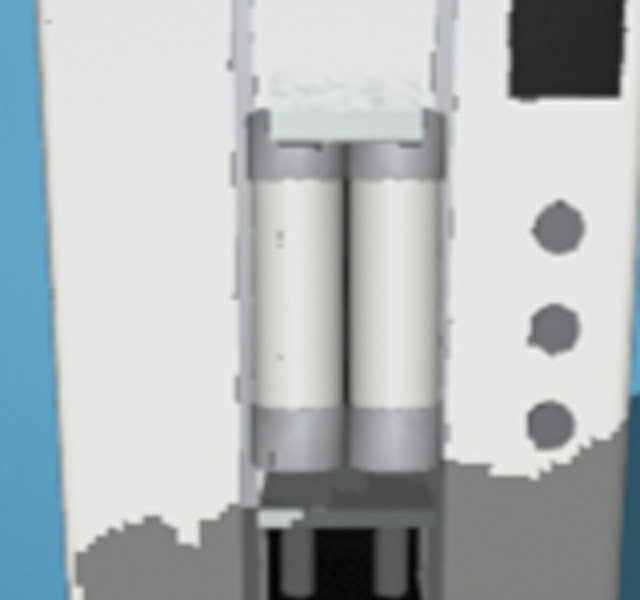

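View pics/s21.png

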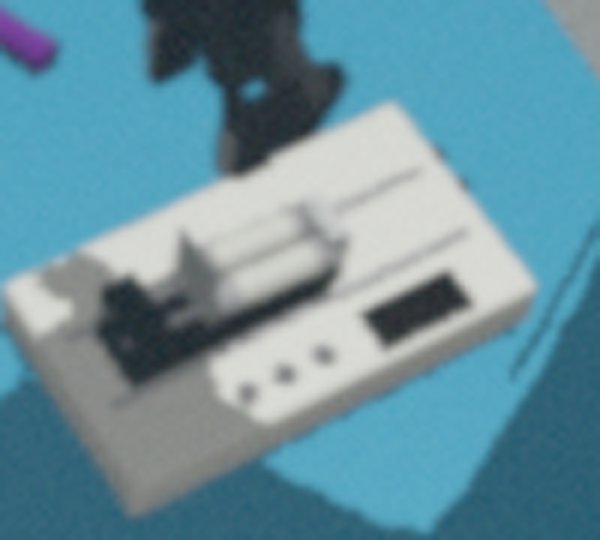

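The pair is lying side by side under the lip. I'll check flatness and plate displacement with a model overlay.

Run:
```python
from h import *
d=np.load("w21.npy",allow_pickle=True).item();s,o=d["s"],d["o"];R,t=wristcam(s,o)
z=lambda x,y:[(x+.5)/4-.5+200,(y+.5)/4-.5+80]
yw=np.radians(5.05);ux=np.array([np.cos(yw),np.sin(yw),0]);uy=np.array([-np.sin(yw),np.cos(yw),0])
L=onz(s,R,t,[z(270,138),z(423,138)],.067).mean(0)
F=onz(s,R,t,[z(258,512),z(435,512)],.089).mean(0); E=onz(s,R,t,[z(297,471),z(392,471)],.057).mean(0)
print("lip-plate",(F-L)@ux,"plate disp",(F-L)@ux-.055,"lip lat",L@uy,"plate lat",F@uy)
M=L+.027*ux; M[2]=.055; print("M",M, "meas +x end",(E-M)@ux)
im=cv2.resize(s["frame"][80:230,200:360,::-1],None,fx=4,fy=4,interpolation=cv2.INTER_CUBIC)
for pit,col in((0,(0,0,255)),(6,(0,200,0))):
  Mr=Ro.from_euler("zy",[yw,-np.radians(pit)]).as_matrix()
  for off in(-.009,.009):
    a=np.linspace(0,2*np.pi,60)
    for e in(-.032,-.0205,.0205,.032):
        P=np.array([[e,off+.009*np.cos(q),.009*np.sin(q)] for q in a if np.sin(q)>-.1 or e==.032])@Mr.T+M+[0,0,.032*np.sin(np.radians(pit))]
        q=((proj(s,R,t,P)-[200,80]+.5)*4).astype(int);cv2.polylines(im,[q],False,col,1)
cv2.imwrite("pics/w21o.png",im)
```

```text
lip-plate 0.060421175897283935 plate disp 0.005421175897283935 lip lat 0.1405197793036128 plate lat 0.1404301381680054
M [0.57055072 0.19148583 0.055     ] meas +x end 0.03440743033701134
```

View pics/w21o.png

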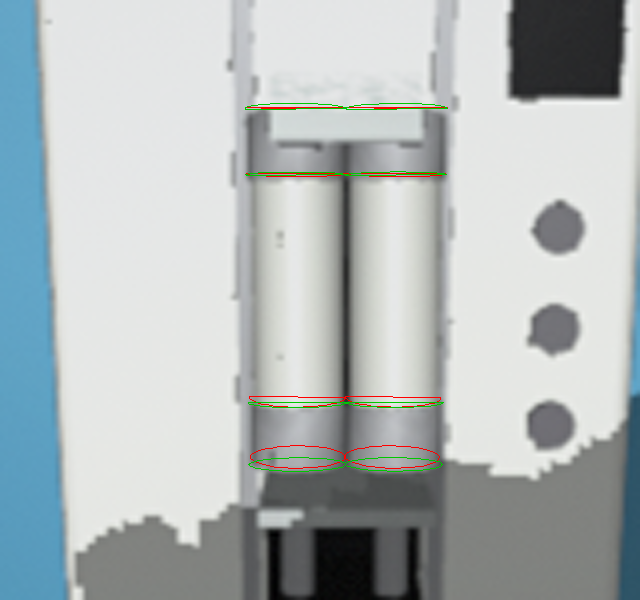

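The overlay is ambiguous between flat and a slight residual tilt (plate reads 5.4 mm back, expected 4). I'll close the fingers and press lightly on top of the +x end, which both measures the height and seats it.

```bash
python3 -m jog '[[[0,-1,0.1,0,0],[0,-1,0.05,0,0],[0,-0.5,0,-1,0],[0,0,0,-2,0],[0,0,0,-3,0],[0,0,0,-2.5,0],[0,0,0,-1.5,0],[0,0,0,0,0],[0,0,0,0,0]]]' 30
python3 - <<'E'
from fit import *
o=observe(); s=snapshot("wrist"); print(o["tool_pos"],yaw(o),o["wrist_force"],o["finger_gap"])
cv2.imwrite("pics/w22.png",s["frame"][:,:,::-1])
E
```

```text
time: 19.15
tool_pos: [0.5857, 0.1916, 0.1019]
eef_rot: [0.14, -3.137, 0.002]
wrist_force: [0.7, 0.2, 1.8]
finger_gap: -0.0
[0.58570693 0.19155118 0.10187734] 5.1042653348163185 [0.66790033 0.16302314 1.82596802] -1.8015670092360492e-05
```

View pics/w22.png

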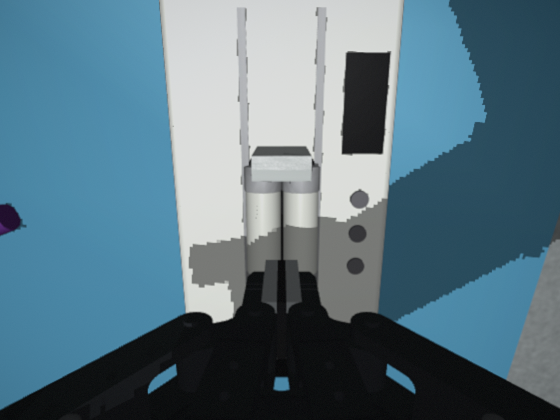

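```bash
python3 -m jog '[[[0,0,0,-0.5,0],[0,0,0,-0.4,0],[0,0,0,-0.2,0],[0,0,0,0,0],[0,0,0,0,0]]]'
python3 -m jog '[[[0,0,0,-0.2,0],[0,0,0,-0.2,0],[0,0,0,0,0],[0,0,0,0,0]]]'
python3 -m jog '[[[0,0,0,-0.2,0],[0,0,0,0,0],[0,0,0,0,0]]]'
```

```text
time: 19.62
tool_pos: [0.5863, 0.1918, 0.0914]
eef_rot: [-0.139, 3.138, 0.0]
wrist_force: [0.3, -0.2, 1.5]
finger_gap: -0.0001
time: 19.95
tool_pos: [0.5862, 0.1918, 0.0871]
eef_rot: [0.139, -3.138, 0.0]
wrist_force: [-0.2, 0.2, 0.3]
finger_gap: -0.0005
time: 20.2
tool_pos: [0.5864, 0.1919, 0.0854]
eef_rot: [-0.139, 3.138, 0.0]
wrist_force: [-0.9, 0.2, 0.4]
finger_gap: 0.0003
```

```bash
python3 -m jog '[[[0,0,0,-0.1,0],[0,0,0,0,0],[0,0,0,0,0]]]'
python3 -m jog '[[[0,0,0,-0.1,0],[0,0,0,0,0],[0,0,0,0,0]]]'
python3 -m jog '[[[0,0,0,-0.1,0],[0,0,0,0,0],[0,0,0,0,0]]]'
python3 -m jog '[[[0,0,0,-0.1,0],[0,0,0,0,0],[0,0,0,0,0]]]'
```

```text
time: 20.45
tool_pos: [0.5865, 0.1919, 0.0845]
eef_rot: [-0.139, 3.138, 0.0]
wrist_force: [0.8, 0.9, 1.1]
finger_gap: 0.0001
time: 20.7
tool_pos: [0.5864, 0.1919, 0.0834]
eef_rot: [-0.139, 3.138, 0.0]
wrist_force: [0.6, 0.3, 1.4]
finger_gap: -0.0001
time: 20.95
tool_pos: [0.5864, 0.192, 0.0826]
eef_rot: [-0.139, 3.138, 0.0]
wrist_force: [0.2, -0.2, 3.5]
finger_gap: 0.0001
time: 21.2
tool_pos: [0.5865, 0.1919, 0.0825]
eef_rot: [-0.14, 3.137, 0.0]
wrist_force: [-1.1, 0.0, 7.2]
finger_gap: 0.0001
```

Firm contact at TCP z≈0.083, so the fingertips are at z≈0.064, exactly the top of a flat-lying pair. Retreating for a final look.

```bash
python3 -m jog '[[[0,0,0,0.5,0],[0,0,0,1,0],[0,0,0,2,0],[0,0,0,3,0],[0,0.5,0,3,0],[0,1,0,2.5,0],[0,1,0,0,0],[0,0,0,0,0],[0,0,0,0,0],[0,0,0,0,0]]]'
python3 - <<'E'
from h import *
o=observe(); s=snapshot("wrist"); print(o["tool_pos"],yaw(o),o["wrist_force"],o["time"])
R,t=wristcam(s,o)
for n in("long_a_center","plate"): print(n,[(d["p"],d["xyz"]) for d in recognise(n,s)])
cv2.imwrite("pics/w23z.png",cv2.resize(s["frame"][80:230,200:360,::-1],None,fx=4,fy=4,interpolation=cv2.INTER_CUBIC))
s=snapshot("scene"); cv2.imwrite("pics/s23.png",cv2.resize(s["frame"][80:350,180:430,::-1],None,fx=2.2,fy=2.2))
E
```

```text
time: 22.03
tool_pos: [0.6105, 0.1917, 0.2]
eef_rot: [0.139, -3.136, 0.001]
wrist_force: [0.9, 0.6, 0.0]
finger_gap: 0.0
[0.61049515 0.19172437 0.2000142 ] 5.074938268487938 [0.87048323 0.55561102 0.02209154] 22.0333
long_a_center [(0.86, [0.5701, 0.1958, 0.0573])]
plate [(0.81, [0.6044, 0.1905, 0.0695])]
```

View pics/w23z.png

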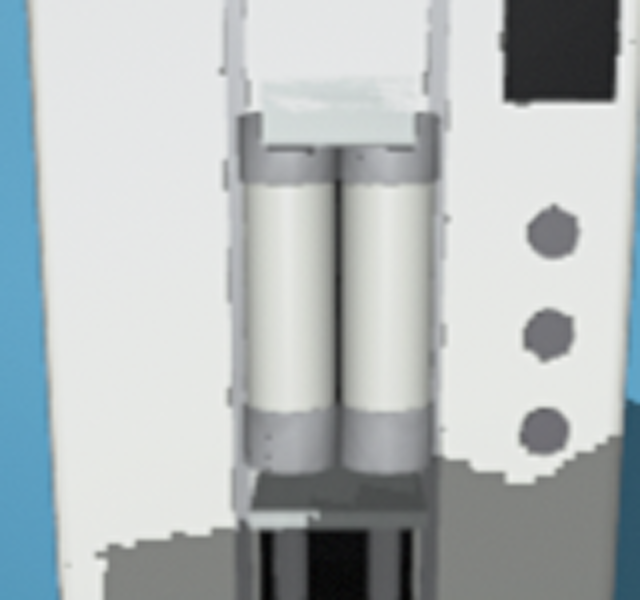

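View pics/s23.png

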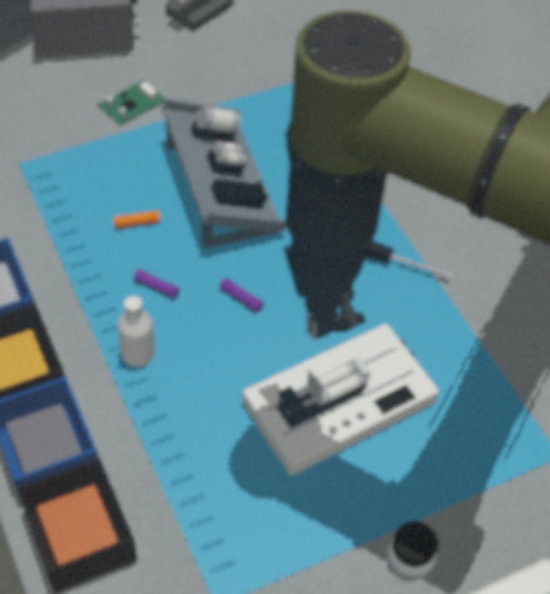

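```bash
python3 -c "
from bench import *
print(finish_job())"
```

```text
the job is handed in; nothing more can be done
None
```

The two long fuses are in the tester's cradle, side by side under the lip, and I've handed the job in at about 22 s. No verdict was reported.

- **Grasp and levelling:** I took the pair in one grasp and lifted it clear of the rack. I pressed its low end on the end wall's top to take out most of the 25° tilt; about 6–8° was left.
- **Fitting:** I pushed the sprung plate back to an estimated 14.5 mm at most and lowered the pair past the lip. I then carried it back under the lip and let go.

**Last checks:**
- **Flat:** closed fingertips pressed lightly on the pair met firm contact at about z = 0.064 m, the expected top of a flat pair.
- **Position:** the final picture shows both fuses side by side with their ends under the lip.
- **Rest of the bench:** the other fuses and bench objects look unmoved in the final picture, by eye only. The arm is clear of everything.
- **Disagreement:** just after release the camera put the plate 5.4 mm back. After the press I put it at roughly 4.9 mm by scaling from pixels. The nominal is 4 mm and the allowed range is 2–6.5 mm. The overlay at that point could not rule out a slight tilt, which is why I did the press.

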